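# Turn the gas filter cartridge round in its spring clip

## Robot

A 7-joint arm with a two-finger parallel gripper is mounted at the origin on the work surface. World frame = base frame: x ahead of the robot, y to its left, z up, the work surface at z = 0. Lengths are in mm, angles in rad, forces in N, time in s.
With the tool pointing down it reaches from about 400 to 900 mm from the base axis. Payload 5.5 kg.
Tool frame: the origin (TCP) lies midway between the tips of the shut fingers; the grasp point (between the pads) lies 19 mm behind it (robot.hold_point_z is the distance from the TCP to the grasp point, in mm); z points along the fingers, y is the direction in which the jaws open and shut (so a half turn about z gives the same grasp; the last joint's range is limited). The gripper opens to 85 mm and grips with 20 to 120 N. Pads are 22 mm wide; open, the fingers measure 114 mm over their backs; the gripper's body (76 mm by 85 mm) begins 54 mm behind the grasp point. The pads swing forward as they close: fully open they stand 13 mm farther back than shut.
Start: joints at [1.552, 0.501, -0.427, 1.55, 0.221, 1.138, -0.21], TCP at [180.789, -624.352, 231.31] pointing down, gripper open.
Joint ranges: [-2.88, 2.88], [-0.31, 2.03], [-1.54, 1.56], [0.2, 2.42], [-1.41, 4.55], [0.19, 2.02], [-2.57, 2.57]. Speed limits (rad/s): [2.57, 2.57, 3.14, 3.14, 3.14, 3.14, 3.14].

## Interface

Orientations are given as a rotation vector (axis times angle).
In Python, from workcell import robot, vision gives the robot as it stands.
- The arm moves only by the tool send_rows, never from a script. Its argument "plan" is a list of rows, each an object with "rotation": the turn, a rotation vector about the tool's x, y, z in units of 6 degrees (1.0 is 6 degrees), a list of three; "travel": the shift along the tool's x, y, z in units of 25 mm (1.0 is 25 mm), a list of three; "hand": the gripper command: -1 is shut, 1 is fully open, values between are in proportion. In form: [{"rotation": [ax, ay, az], "travel": [x, y, z], "hand": hand}, ...]. A call has exactly 8 rows; each row is the pose to reach, as a shift and turn from the pose measured when the call began, along the tool's axes at that moment; what a row does not reach only later rows make up. A row lasts 1/12 s, in which the tool goes at most 41.7 mm and 7.16 degrees, less where a joint would pass 70% of its speed; a pose out of reach is approached as far as the arm can. A call with a gripper value outside its range is refused whole. The fingers move at their own pace and stop on an object; "grip_force" is the grip in N (left out, the last holds). Time passes only in rows, so rows that repeat a pose let the fingers close, or fill a call up. It gives the time, the measured TCP pose, the force and the opening at its end, in the units of the state.
- robot.state(): the state, without advancing time (a new reading comes with each control period).
- vision.read_camera(name): name is "scene" or "top"; returns (picture, depth): 420x560x3 uint8, red, green, blue; 420x560 float32, mm along the optical axis (not along the pixel's ray), 0 where there is no reading.
- vision.get_calibration(name): a dict with "intrinsics" (3x3 intrinsics, pixels), "rvec" (rotation vector, rad) and "tvec" (3), from world to camera coordinates, as OpenCV has them. Camera axes: x right, y down, z forward; pixel columns grow to the right and rows downward; lengths in mm; the calibration is good to about 2 mm. A picture is of the moment at which its call begins. get_calibration takes no time and is no camera call.
- robot.close_job(): hands the job in, once; it reports no verdict.
The state is a dict: "clock": time; "qpos": joint angles; "qvel": joint speeds; "effort": joint torques, N m; "position": TCP position; "orientation": TCP orientation; "force": force on the tool from outside, world axes, zero at the start; "ft_torque": the same for the moment, N m; "finger_gap": finger opening in mm.
Only numpy, scipy, OpenCV 4.12 (cv2) and the standard library are available. Lean on these libraries where they do the work, as an engineer would, in place of code of your own. Each camera call takes 0.05 s, during which the arm holds its last target.

## Task

The gas filter cartridge sits back to front in its spring clip. Take it out, turn it end for end without bumping the microscope or the pipette stand, and clip it back in so that the end with the hexagonal collar is fully home against the fixed stop, under its tab, and the plain end is held by the spring plunger. Work the plunger gently, never ramming it against the bottom of its travel, leave the canister, the tip rack and the tube block where they stand, and let go.

Things in the scene. Friction and masses are not known exactly. Their poses are not given: they have to be found in the camera images.
- clip: Fixed aluminium spring clip, base plate 330 x 70 x 8 mm. Origin on the bench under the middle of the seated cartridge; x runs from plunger to fixed stop, z up. A seated cartridge lies level along x, axis 60 mm above the bench, in V saddles at x = 90 to 110 and -112 to -98 mm that rise to about 62 mm; between them only the base plate. White spring housing 80 mm high at x = -183 to -143 mm.
- stop_face (a point): Centre of the face of the fixed stop, x = +110 mm in the clip, 60 mm up; the seated end touches it. Stop wall 56 mm wide, 84 mm high.
- tab_edge (a point): Middle of the underside edge of the roof tab on the stop, x = +102 mm in the clip, 77 mm up. The tab, 32 mm wide and 5 mm thick, covers the last 8 mm before the stop face, so a cartridge must be pushed more than 8 mm against the plunger before that end can rise or come down. The plunger end has no roof.
- plunger_face (a point): Centre of the plunger's flat face (32 mm disc, 60 mm up); moves with it: x = -106 mm in the clip when out, -110 mm seated. Its top (76 mm) is below the tab's (82 mm): a level cartridge over the tab misses it. It goes in tilted 13 to 16 degrees, stop end high, plunger end's centre 60 to 66 mm up, pressing the plunger, then is lowered level and let forward.
- plunger (a joint): Travel of the spring plunger in m: 0 out, 0.004 with a cartridge seated, 0.020 at its hard end. It grows as the plunger is pushed away from the stop (clip's -x). Spring force 4 N at 0, 6 N seated, 11 N at 0.020. A cartridge passes the tab at about 0.014 to 0.020.
- cartridge: Loose gas filter cartridge, 220 mm long, 0.25 to 0.5 kg. Origin at its middle, on the axis; x points to the collared end. White body 38 mm in diameter, x = -79 to 79 mm; steel necks 28 mm in diameter to both ends; steel hexagonal collar, 48 mm across flats, x = 60 to 80 mm. Starts seated with the collared end at the plunger.
- collar_end (a point): Centre of the end face at the collared end of the cartridge.
- plain_end (a point): Centre of the end face at the plain end of the cartridge.
- pipette_stand: White pipette stand fixed to the bench, about 140 mm in diameter and 340 mm high, pipettes hanging around a pole; origin at the centre of its foot.
- microscope: White stereo microscope fixed to the bench, about 390 mm high; origin under its pillar (34 x 50 mm, foot 70 x 90 mm, a 44 mm focus knob on each side to 47 mm in y, 100 mm up). The pillar stands so near the clip that the cartridge cannot be turned straight above the clip. The head, 110 mm wide and 150 to 390 mm above the bench, hangs out towards its -x, to about 240 mm from the origin.
- canister: Loose steel canister with lid, 82 mm in diameter, 130 mm high; origin at the centre of its underside. Leave alone.
- tip_rack: Loose grey pipette tip rack, 118 x 80 x 56 mm; origin at the centre of its underside. Leave alone.
- tube_block: Loose aluminium tube block, 80 x 50 x 41 mm; origin at the centre of its underside. Leave alone.
There are look-alikes about, which are no part of the job. Leave any blue, purple or red look-alike of the cartridge alone.

How it is judged:
By the outcome, as a careful person would: the job done as asked, in the order asked, and still so for the second after the job is handed in, with the robot touching nothing.
It also fails if it takes over 72 s, if anything falls off the work surface, if the arm or the gripper's body presses on something with over 40 N, if the wrist force passes 120 N, or if a joint passes its speed limit or range.

## Working session

There is one attempt and no reset: what is moved stays moved. The work goes in short steps, Python scripts to look and compute and a tool call to move; the robot and the scene stay as the last step left them, time stands still between calls to the robot, and variables do not carry over. Pictures are saved under pics/ and viewed, and the job is handed in when it is done.

Besides the shell and the picture viewer there is one more tool, called after "Request:" as name(argument=value, ...) on one line, values as JSON. send_rows: Moves the arm, as the interface text tells. Its arguments: {"type":"object","properties":{"plan":{"type":"array"},"grip_force":{"type":"number"}},"required":["plan"]}

```bash
mkdir -p pics; ls; python3 - <<'E'
from workcell import robot, vision
import cv2, numpy as np
s=robot.state(); print(s['clock'],s['position'],s['orientation'],s['force'],s['finger_gap'],robot.hold_point_z)
for n in("scene","top"):
    p,d=vision.read_camera(n); cv2.imwrite(f"pics/{n}0.png",p[:,:,::-1]); np.save(f"pics/{n}0.npy",d); np.save(f"pics/{n}0c.npy",p)
    c=vision.get_calibration(n); print(n,c)
E
```

```text
pics
0.0 [ 180.52542573 -623.69886472  230.24094747] [-3.10849443e+00 -4.41027463e-01  3.52164881e-04] [-0.22617119  0.84966746  0.45953237] 85.47591829179258 18.700000000000003
scene {'intrinsics': array([[509.57513186,   0.        , 264.52487149],
       [  0.        , 509.57513186, 203.72530373],
       [  0.        ,   0.        ,   1.        ]]), 'rvec': array([ 0.79370173, -2.5468604 ,  1.17392226]), 'tvec': array([ 393.72076997,  280.94378547, 1015.90923163])}
top {'intrinsics': array([[391.39118685,   0.        , 276.8141868 ],
       [  0.        , 391.39118685, 210.25668827],
       [  0.        ,   0.        ,   1.        ]]), 'rvec': array([ 2.13021706, -2.1902447 ,  0.07084095]), 'tvec': array([ -5.08664053, 529.85135984, 907.38540678])}
```

View pics/scene0.png

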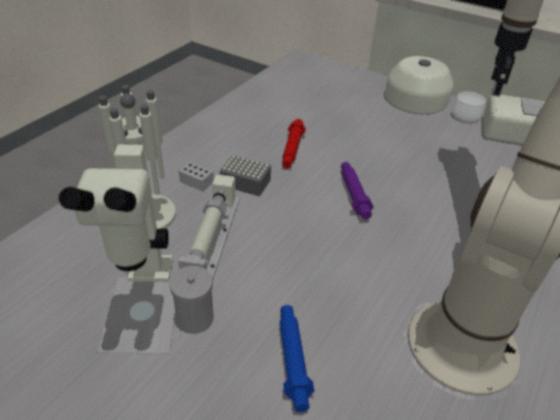

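View pics/top0.png

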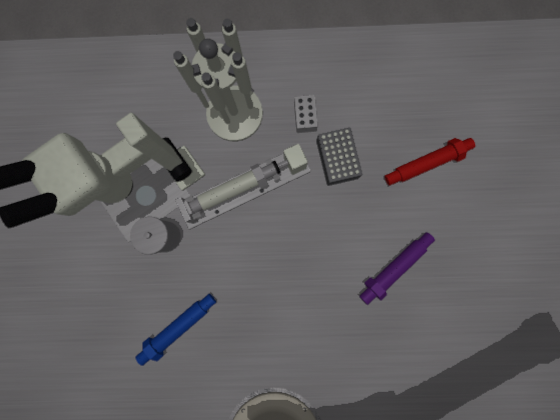

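The white cartridge sits in the clip (top ~ (195,205)-(290,160)). The blue, purple and red ones are loose look-alikes. I'll enlarge this area and build a point cloud.

```bash
cat > h.py <<'E'
import numpy as np, cv2
from scipy.spatial.transform import Rotation as R
from workcell import robot, vision
def cal(n):
    c=vision.get_calibration(n); return c['intrinsics'],R.from_rotvec(c['rvec']).as_matrix(),np.array(c['tvec'])
def cloud(n,d):
    K,Rm,t=cal(n); v,u=np.mgrid[:d.shape[0],:d.shape[1]]
    P=np.stack([(u-K[0,2])/K[0,0]*d,(v-K[1,2])/K[1,1]*d,d],-1)
    W=(P-t)@Rm; W[d<=0]=np.nan; return W
def proj(n,X):
    K,Rm,t=cal(n); p=(np.atleast_2d(X)@Rm.T+t)@K.T; return p[:,:2]/p[:,2:]
E
python3 - <<'E'
from h import *
a=np.load('pics/top0c.npy')[110:260,100:340]; b=np.load('pics/scene0c.npy')[160:340,60:290]
cv2.imwrite('pics/crop1.png',cv2.resize(a[:,:,::-1],None,fx=3.2,fy=3.2,interpolation=2))
cv2.imwrite('pics/crop2.png',cv2.resize(b[:,:,::-1],None,fx=3.2,fy=3.2,interpolation=2))
W=cloud('top',np.load('pics/top0.npy'))
for n,(u,v) in dict(house=(296,156),stop=(186,206),collar=(268,170),mid=(230,191),base=(250,203),rack=(340,155),blk=(306,110),can=(150,235),standfoot=(235,125),scope=(180,155),plate=(125,200),baseplate=(230,210)).items(): print(n,W[v,u].round(1))
E
```

```text
house [646.2 -68.   80.6]
stop [539.7 182.8  82.1]
collar [617.4  -3.5  74.7]
mid [571.3  83.5  77.8]
base [551.7  46.2  -0.7]
rack [ 651.3 -170.8   54.5]
blk [767.4 -96.5  38.5]
can [475.1 249.7 123.4]
standfoot [742.4  77.1  20.8]
scope [652.2 190.6 101.7]
plate [567.6 354.3   5. ]
baseplate [ 5.358e+02  9.570e+01 -2.000e-01]
```

View pics/crop1.png

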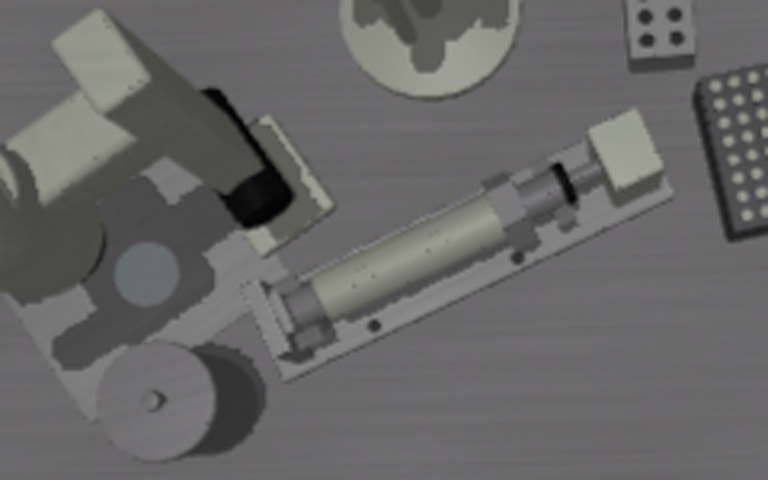

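View pics/crop2.png

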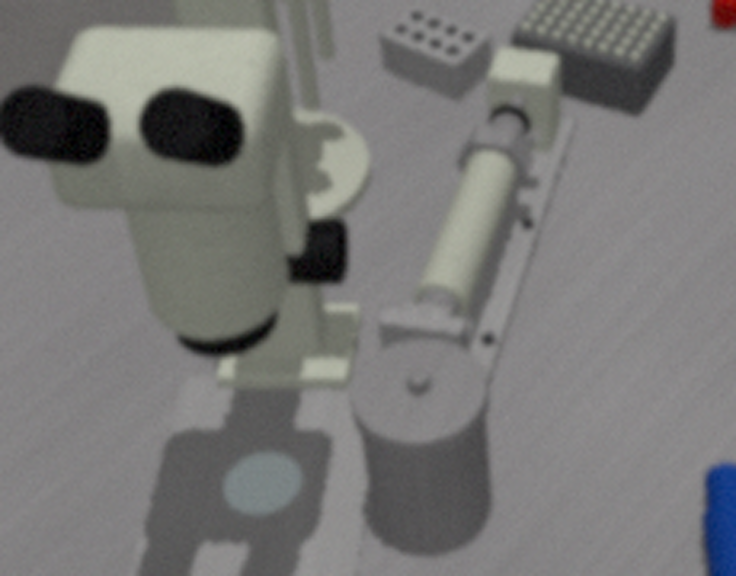

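```bash
cat > fit.py <<'E'
from h import *
from scipy.optimize import least_squares
def axis0():
    a=np.array([646.2,-68]);b=np.array([539.7,182.8]);u=(b-a)/np.linalg.norm(b-a);return a,u
if __name__=="__main__":
  a,u=axis0(); n=np.array([-u[1],u[0]])
  for cam in('top','scene'):
    W=cloud(cam,np.load(f'pics/{cam}0.npy')).reshape(-1,3); C=np.load(f'pics/{cam}0c.npy').reshape(-1,3)
    s=(W[:,:2]-a)@u; l=(W[:,:2]-a)@n
    m=(s>95)&(s<220)&(abs(l)<25)&(W[:,2]>55)&(W[:,2]<90)
    P=W[m]
    def f(p):
        x0=np.array([p[0],p[1]]);th=p[2]
        # line: point at s=..., slope pz
        d=np.array([np.cos(th)*np.cos(p[4]),np.sin(th)*np.cos(p[4]),np.sin(p[4])]);o=np.array([p[0],p[1],p[3]])
        q=P-o; return np.linalg.norm(np.cross(q,d),axis=1)-19
    m0=P.mean(0)
    # parametrise: fixed coordinate along by constraining (o-m0).d=0 softly
    r=least_squares(lambda p:np.r_[f(p),10*((p[:2]-m0[:2])@u)],[m0[0],m0[1],np.arctan2(u[1],u[0]),60,0],loss='soft_l1')
    print(cam,m.sum(),r.x.round(4),np.degrees(r.x[2]),np.abs(f(r.x)).mean())
    th=r.x[2];u2=np.array([np.cos(th),np.sin(th)]);n2=np.array([-u2[1],u2[0]]);o=r.x[:2]
    s=(W[:,:2]-o)@u2;l=(W[:,:2]-o)@n2
    # housing
    m=(abs(l)<45)&(s<-100)&(s>-260)&(abs(W[:,2]-80)<3)
    print(' housing n',m.sum(),'s',np.percentile(s[m],[1,3,50,97,99]).round(1),'l',np.percentile(l[m],[1,50,99]).round(1),'z',np.median(W[m,2]))
    m=(abs(l)<35)&(s>70)&(s<180)&(abs(W[:,2]-84)<4)
    if m.sum(): print(' stop n',m.sum(),'s',np.percentile(s[m],[1,3,50,97,99]).round(1),'l',np.percentile(l[m],[1,50,99]).round(1),'z',np.median(W[m,2]))
    m=(abs(l)<60)&(s>-230)&(s<200)&(abs(W[:,2]-8)<4)
    print(' plate n',m.sum(),'s',np.percentile(s[m],[.5,50,99.5]).round(1),'l',np.percentile(l[m],[1,50,99]).round(1))
    # profile
    for k in range(-210,170,6):
        mm=(abs(l)<12)&(s>=k)&(s<k+6)&(W[:,2]>20)
        if mm.sum()>3: print(k,np.percentile(W[mm,2],95).round(1),end=' | ')
    print()
    white=(C.min(1)>120)
    m=(abs(l)<25)&(W[:,2]>60)&(abs(s)<130)&white
    print(' white s',np.percentile(s[m],[1,99]))
E
python3 fit.py
```

```text
top 925 [ 5.837875e+02  7.526670e+01  1.989200e+00  6.052440e+01 -1.730000e-02] 113.9707548803106 1.5127393618131932
 housing n 367 s [-172.8 -172.  -153.2 -134.2 -104.5] l [-23.6  -0.   24.8] z 80.06269776480183
 stop n 219 s [ 73.3 110.9 123.7 171.7 172.7] l [-26.4   1.7  29.8] z 83.97642101942144
 plate n 1556 s [-221.6  -16.2  187.4] l [-56.7  21.5  52.1]
-174 81.6 | -168 82.8 | -162 83.8 | -156 82.9 | -150 82.4 | -144 82.6 | -138 80.8 | -132 67.8 | -126 67.3 | -120 67.5 | -114 74.5 | -108 78.2 | -102 76.1 | -96 75.3 | -90 75.4 | -84 74.9 | -78 74.4 | -72 86.4 | -66 87.1 | -60 86.7 | -54 86.6 | -48 80.4 | -42 80.1 | -36 81.2 | -30 80.5 | -24 81.2 | -18 79.6 | -12 80.2 | -6 80.4 | 0 81.1 | 6 80.5 | 12 80.8 | 18 81.1 | 24 81.1 | 30 81.6 | 36 80.1 | 42 80.1 | 48 80.7 | 54 80.4 | 60 80.6 | 66 80.5 | 72 79.9 | 78 80.1 | 84 79.9 | 90 75.4 | 96 75.6 | 102 76.0 | 108 83.5 | 114 85.6 | 120 86.9 | 126 87.5 | 132 83.7 | 168 117.0 | 
 white s [-68.13197717 129.28270538]
scene 709 [ 5.849121e+02  7.440930e+01  1.987800e+00  6.007260e+01 -2.040000e-02] 113.8910910298256 1.550166769664405
 housing n 186 s [-174.1 -172.3 -152.1 -133.8 -132.3] l [-23.7   1.   24.6] z 79.50270706211694
 stop n 196 s [ 83.5 109.7 125.2 133.2 133.8] l [-26.4   0.4  28.3] z 83.31250976354957
 plate n 913 s [-220.1  -23.   169. ] l [-57.8  22.7  51.3]
-174 80.0 | -168 82.7 | -162 81.3 | -156 81.9 | -150 81.3 | -144 82.0 | -138 79.8 | -132 76.9 | -126 67.2 | -108 75.7 | -102 76.1 | -96 74.6 | -90 73.9 | -72 84.7 | -66 85.8 | -60 85.9 | -54 86.1 | -48 80.7 | -42 79.8 | -36 81.5 | -30 79.3 | -24 81.1 | -18 79.7 | -12 80.4 | -6 79.2 | 0 79.7 | 6 80.4 | 12 78.9 | 18 80.3 | 24 80.1 | 30 79.7 | 36 81.2 | 42 79.9 | 48 80.3 | 54 80.3 | 60 80.5 | 66 79.8 | 72 79.5 | 78 81.0 | 84 79.0 | 90 76.1 | 96 75.2 | 108 82.3 | 114 84.2 | 120 86.2 | 126 85.9 | 132 84.6 | 
 white s [-88.73059474 129.1092565 ]
```

```bash
python3 - <<'E'
from h import *
print([x for x in dir(robot) if x[0]!='_'],[x for x in dir(vision) if x[0]!='_'])
s=robot.state(); print({k:np.round(v,4) for k,v in s.items()})
print(R.from_rotvec(s['orientation']).as_matrix().round(3))
q=s['qpos']
def dh(a,al,d,th):
    c,s_=np.cos(th),np.sin(th);T=np.eye(4);
    A=np.array([[c,-s_,0,a],[s_*np.cos(al),c*np.cos(al),-np.sin(al),-d*np.sin(al)],[s_*np.sin(al),c*np.sin(al),np.cos(al),d*np.cos(al)],[0,0,0,1]]);return A
h=np.pi/2
T=np.eye(4)
for (a,al,d),t in zip([(0,0,267),(0,-h,0),(0,h,293),(52.5,h,0),(77.5,h,342.5),(0,h,0),(76,-h,97)],q): T=T@dh(a,al,d,t)
print(T.round(3), np.hypot(*T[:2,3]), np.hypot(*s['position'][:2]))
E
```

```text
['IKError', 'close_job', 'hold_point_z', 'state'] ['get_calibration', 'read_camera']
{'clock': np.float64(0.1), 'qpos': array([ 1.5522,  0.5018, -0.4268,  1.5513,  0.2208,  1.1383, -0.2103]), 'qvel': array([-0.0003, -0.0023, -0.0009, -0.0044,  0.0004, -0.0003,  0.0004]), 'effort': array([-1.10000e-02, -5.70818e+01, -5.83900e+00, -2.81745e+01,
        1.04000e-02,  5.50000e-03, -0.00000e+00]), 'position': array([ 180.517 , -623.7667,  230.3422]), 'orientation': array([-3.1087e+00, -4.4100e-01,  3.0000e-04]), 'force': array([-0.0424,  0.0509, -0.8389]), 'ft_torque': array([ 0.0344, -0.0075, -0.0175]), 'finger_gap': np.float64(85.8827)}
[[ 0.961  0.278 -0.   ]
 [ 0.278 -0.961  0.002]
 [ 0.    -0.002 -1.   ]]
[[ 2.85000e-01  9.58000e-01 -1.50000e-02  2.08116e+02]
 [ 9.58000e-01 -2.86000e-01 -3.70000e-02  5.51332e+02]
 [-4.00000e-02 -4.00000e-03 -9.99000e-01  3.12453e+02]
 [ 0.00000e+00  0.00000e+00  0.00000e+00  1.00000e+00]] 589.304185395442 649.3621869574949
```

```bash
cat >> h.py <<'E'
CO=np.array([580.,84.2]);CT=np.radians(113.95)
CU=np.array([np.cos(CT),np.sin(CT)]);CN=np.array([-CU[1],CU[0]])
def toclip(W): 
    d=W[...,:2]-CO; return np.stack([d@CU,d@CN,W[...,2]],-1)
def fromclip(x,y): return CO+x*CU+y*CN
E
python3 - <<'E'
from h import *
L=[]
for c in('top','scene'):
    W=cloud(c,np.load(f'pics/{c}0.npy')).reshape(-1,3); L.append(W[np.isfinite(W[:,0])])
W=np.vstack(L);Q=toclip(W)
# height map printed: max z per 20mm cell in clip frame x -260..320, y -260..200
H,_,_=np.histogram2d([],[],1) if 0 else (None,)*3
from scipy.stats import binned_statistic_2d as b
m=(Q[:,2]<450)
r=b(Q[m,0],Q[m,1],Q[m,2],lambda v:np.percentile(v,90) if len(v)>1 else 0,bins=[np.arange(-280,330,20),np.arange(-300,201,20)])
print('y:',[int(v) for v in r.y_edge[:-1]])
for x,row in zip(r.x_edge,np.nan_to_num(r.statistic)): print(int(x),' '.join('%3d'%max(v,0) if v>6 else '  .' for v in row))
E
```

```text
y: [-300, -280, -260, -240, -220, -200, -180, -160, -140, -120, -100, -80, -60, -40, -20, 0, 20, 40, 60, 80, 100, 120, 140, 160, 180]
-280   .   .   .   .   .   .   .   .  40  41  40   .   .  51  56  56  56  57  56  56   .   .   .   .   .
-260   .   .   .   .   .   .   .   .  41  42  42  42  40  54  57  56  56  56  55  55   .   .   .   .   .
-240   .   .   .   .   .   .   .   .  41  42  42  42  39  50  52  54  55  55  57  53   .   .   .   .   .
-220   .   .   .   .   .   .   .   .   .  39  40  41   .   .   .   .   .  46  51  47   .   .   .   .   .
-200   .   .   .   .   .   .   .   .   .   .   .   .   .  47  79  80  10   .   .   .   .   .   .   .   .
-180   .   .   .   .   .   .   .   .   .   .   .   .   .  81  82  82  79   .   .   .   .   .   .   .   .
-160   .   .   .   .  15 260  14  13   .   .   .   .   .  80  81  80  77   .   .   .   .   .   .   .   .
-140   .   .   .   . 333 330  19 333 315   .   .   .   .  10  66  65   9   .   .   .   .   .   .   .   .
-120   .   .  14  17 275 276 263 323 314  13   .   .   .  61  75  74  59   .   .   .   .   .   .   .   .
-100   .   .   . 332 
[... 1457 characters left out ...]
   . 342 355 356 356 356 355 350 119 119 130 119 117   .   .   .   .   .   .
200   .   .   .   .   .   .   .   . 355 356 356 356 355 353 119 120 128 119 116   .   .   .   .   .   .
220   .   .   .   .   .   .   .   . 355 356 355 355 357 354 116 118 118 117   .   .   .   .   .   .   .
240   .   .   .   .   .   .   .   . 355 367 356 355 375 371   .   .   .   .   .   .   .   .   .   .   .
260   .   .   .   .   .   .   .   . 329 383 378 312 396 396   .   .   .   .   .   .   .   .   .   .   .
280   .   .   .   .   .   .   .   .   . 402 398   . 402 402   .   .   .   .   .   .   .   .   .   .   .
300   .   .   .   .   .   .   .   .   . 397 393   . 387 385   .   .   .   .   .   .   .   .   .   .   .
```

Request:
send_rows(plan=[{"rotation":[0,0,-0.6],"travel":[0.6,-0.6,0],"hand":0.6},{"rotation":[0,0,-1.2],"travel":[1.6,-1.5,0],"hand":0.6},{"rotation":[0,0,-1.8],"travel":[2.6,-2.5,0],"hand":0.6},{"rotation":[0,0,-2.4],"travel":[3.6,-3.4,0],"hand":0.6},{"rotation":[0,0,-3.0],"travel":[4.6,-4.4,0],"hand":0.6},{"rotation":[0,0,-3.6],"travel":[5.6,-5.3,0],"hand":0.6},{"rotation":[0,0,-4.2],"travel":[6.6,-6.3,0],"hand":0.6},{"rotation":[0,0,-4.8],"travel":[7.6,-7.2,0],"hand":0.6}])

```text
clock: 0.77
position: [313.2, -396.0, 230.4]
orientation: [-2.899, -1.205, 0.0]
force: [0.0, 0.9, 0.2]
finger_gap: 68.5
```

```bash
cat >> h.py <<'E'
import json
def st(log=True):
    s=robot.state(); M=R.from_rotvec(s['orientation'])
    x=M.as_matrix()[:,0]
    print('t%.2f'%s['clock'],'p',np.round(s['position'],1),'yaw%.1f'%np.degrees(np.arctan2(x[1],x[0])),'z',M.as_matrix()[:,2].round(3),'F',np.round(s['force'],1),'gap%.1f'%s['finger_gap'],'q',np.round(s['qpos'],3))
    if log: open('log.jsonl','a').write(json.dumps([list(map(float,s['qpos'])),list(map(float,s['position'])),list(map(float,s['orientation']))])+'\n')
    return np.array(s['position']),M
def rel(p,M,pt,Mt):
    return M.inv().apply(np.array(pt)-p)/25, np.degrees((M.inv()*Mt).as_rotvec())/6
def down(yaw,tilt=0):
    "tool x at yaw deg, z down; tilt deg about tool y afterwards"
    y=np.radians(yaw); x=np.array([np.cos(y),np.sin(y),0]); z=np.array([0,0,-1.]);
    return R.from_matrix(np.stack([x,np.cross(z,x),z],1))*R.from_euler('y',tilt,degrees=True)
E
python3 - <<'E'
from h import *
p,M=st()
t,r=rel(p,M,[580,60,230],down(114));print(t,r)
E
```

```text
t0.77 p [ 313.2 -396.   230.4] yaw45.1 z [-0.001  0.002 -1.   ] F [0.  0.9 0.2] gap68.5 q [ 1.408  0.27  -0.651  1.903  0.189  1.032 -0.106]
[20.4544215  -5.30427463  0.04322398] [ -0.01581677  -0.02056589 -11.47843069]
```

Request:
send_rows(plan=[{"rotation":[0,0,-0.7],"travel":[1.3,-0.35,0],"hand":0.6},{"rotation":[0,0,-1.4],"travel":[2.6,-0.7,0],"hand":0.6},{"rotation":[0,0,-2.1],"travel":[3.9,-1.0,0],"hand":0.6},{"rotation":[0,0,-2.8],"travel":[5.2,-1.35,0],"hand":0.6},{"rotation":[0,0,-3.5],"travel":[6.5,-1.7,0],"hand":0.6},{"rotation":[0,0,-4.2],"travel":[7.8,-2.0,0],"hand":0.6},{"rotation":[0,0,-4.9],"travel":[9.1,-2.35,0],"hand":0.6},{"rotation":[0,0,-5.6],"travel":[10.4,-2.7,0],"hand":0.6}])

```text
clock: 1.43
position: [449.0, -162.7, 230.6]
orientation: [-2.424, -1.995, -0.0]
force: [0.7, -0.1, 0.8]
finger_gap: 68.8
```

```bash
python3 - <<'E'
from h import *
p,M=st()
t,r=rel(p,M,[580,60,230],down(114));print(t,r)
E
```

```text
t1.43 p [ 449.  -162.7  230.6] yaw78.9 z [-0.001  0.002 -1.   ] F [ 0.7 -0.1  0.8] gap68.8 q [ 1.079  0.264 -0.9    1.958  0.239  1.031 -0.122]
[9.74802296 3.42867698 0.03433162] [-0.01220994 -0.02000724 -5.84715661]
```

Request:
send_rows(plan=[{"rotation":[0,0,-0.7],"travel":[1.2,0.4,0],"hand":0.6},{"rotation":[0,0,-1.4],"travel":[2.4,0.85,0],"hand":0.6},{"rotation":[0,0,-2.1],"travel":[3.6,1.3,0],"hand":0.6},{"rotation":[0,0,-2.8],"travel":[4.8,1.7,0],"hand":0.6},{"rotation":[0,0,-3.5],"travel":[6.0,2.1,0],"hand":0.6},{"rotation":[0,0,-4.2],"travel":[7.2,2.5,0],"hand":0.6},{"rotation":[0,0,-4.9],"travel":[8.4,3.0,0],"hand":0.6},{"rotation":[0,0,-5.8],"travel":[9.7,3.4,0],"hand":0.6}])

```text
clock: 2.1
position: [579.8, 59.3, 230.3]
orientation: [-1.714, -2.63, 0.0]
force: [-0.2, 0.9, 0.6]
finger_gap: 67.9
```

```bash
python3 - <<'E'
from h import *
p,M=st()
t,r=rel(p,M,[580,60,230],down(114));print(t,r)
E
```

```text
t2.10 p [579.8  59.3 230.3] yaw113.8 z [-0.002  0.001 -1.   ] F [-0.2  0.9  0.6] gap67.9 q [ 0.583  0.535 -0.991  1.712  0.481  1.163 -0.127]
[0.0207441  0.01986274 0.01400441] [-0.0135501  -0.01801263 -0.02777196]
```

```bash
cat > kin.py <<'E'
from h import *
from scipy.optimize import least_squares
import itertools
D=[[np.array(robot0) for robot0 in json.loads(l)] for l in open('log.jsonl')]
D.insert(0,[np.array([1.5522,.5018,-.4268,1.5513,.2208,1.1383,-.2103]),np.array([180.517,-623.767,230.342]),np.array([-3.1087,-.441,.0003])])
Q=np.array([d[0] for d in D]);P=np.array([d[1] for d in D]);O=R.from_rotvec([d[2] for d in D])
ax='zyzyzyz'
def fkR(Q,sg,off):
    r=R.from_euler('z',np.full(len(Q),off[0])); 
    for i in range(7): r=r*R.from_euler(ax[i],sg[i]*Q[:,i]+off[i+1])
    return r
if __name__=="__main__":
  best=[]
  for sg in itertools.product([1,-1],repeat=7):
   if sg[1]<0: continue
   for fl in (0,np.pi):
    def f(x):
        off=np.zeros(8);off[0]=x[0];off[7]=x[1];off[6]=fl
        return (fkR(Q,sg,off).inv()*O).as_rotvec().ravel()
    rb=min((least_squares(f,[a,b]) for a in (0,2,4) for b in(0,2,4)),key=lambda r:r.cost)
    best.append((rb.cost,sg,fl,rb.x))
  best.sort(key=lambda b:b[0])
  for b in best[:6]: print(b)
E
python3 kin.py
```

```text
(np.float64(4.2450731767864574e-10), (-1, 1, -1, 1, -1, 1, -1), 0, array([1.38746664e-03, 1.57218122e+00]))
(np.float64(0.013131417759326048), (-1, 1, -1, 1, -1, 1, 1), 0, array([6.27469998, 1.84504824]))
(np.float64(0.5109743764228087), (-1, 1, 1, 1, 1, 1, -1), 0, array([6.63620799, 6.53798873]))
(np.float64(0.5358932352264616), (-1, 1, -1, -1, 1, 1, -1), 3.141592653589793, array([2.44049347, 3.91471259]))
(np.float64(0.5675483282297517), (-1, 1, -1, -1, 1, 1, 1), 3.141592653589793, array([2.35713702, 4.11525117]))
(np.float64(0.6149386071168641), (-1, 1, -1, 1, 1, 1, -1), 0, array([1.13072242, 2.44303369]))
```

```bash
cat >> kin.py <<'E'
SG=np.array([-1,1,-1,1,-1,1,-1]);B0=0.0;C7=np.pi/2
def frames(q):
    r=R.from_euler('z',B0);out=[]
    for i in range(7):
        r=r*R.from_euler(ax[i],SG[i]*q[i]+(C7 if i==6 else 0)); out.append(r)
    return out
def basis(q):
    F=[f.as_matrix() for f in frames(q)]
    # d1, x-after1, z after2(d3), x after3, x after4, z after4/5(d5), x after 6, z after6(d7)
    return np.stack([[0,0,1],F[1][:,2],F[2][:,0],F[3][:,0],F[3][:,2],F[5][:,2],F[5][:,0]],1)
A=np.vstack([basis(q) for q in Q]);x,res,rk,sv=np.linalg.lstsq(A,P.ravel(),rcond=None)
LP=x
def fk(q): return basis(q)@LP, frames(q)[-1]
if __name__=="__main__":
  print('rank',rk,sv.round(3),'x',x.round(1),'res',np.abs(A@x-P.ravel()).max())
E
python3 kin.py|tail -1
```

```text
rank 7 [3.956e+00 3.448e+00 5.930e-01 2.330e-01 2.260e-01 5.300e-02 1.000e-03] x [490.  532.2  10.8 -36.2 493.2 547.1  64.5] res 10.284558572672417
```

```bash
cat > kin2.py <<'E'
from kin import *
def basisF(q):
    F=[f.as_matrix() for f in frames(q)]
    c=[np.array([0,0,1]),F[0][:,0],F[0][:,1],F[1][:,2],F[1][:,0],F[1][:,1],F[2][:,0],F[3][:,2],F[3][:,0],F[4][:,0],F[4][:,1],F[5][:,2],F[5][:,0],F[5][:,1]]
    return np.stack(c,1)
names='d1 x1 y1 d3 x2 y2 x3 d5 x4 x5 y5 d7 x6 y6'.split()
def fit(use,lam=0,prior=0):
    i=[names.index(n) for n in use]
    A=np.vstack([basisF(q)[:,i] for q in Q])
    x=np.linalg.lstsq(A,P.ravel(),rcond=None)[0]
    return x,np.abs(A@x-P.ravel()).max()
if __name__=="__main__":
  base=['d1','d3','d5','d7']
  off=[n for n in names if n not in base]
  L=[]
  for k in range(0,4):
    for c in itertools.combinations(off,k):
      x,r=fit(base+list(c)); L.append((r,k,c,x.round(1)))
  L.sort(key=lambda t:t[0])
  for k in range(4):
    print(k)
    for l in [l for l in L if l[1]==k][:6]: print(round(l[0],2),l[2],l[3])
E
python3 kin2.py
```

```text
0
13.81 () [-4425.    543.6   437.6 -4359.4]
1
2.34 ('y2',) [-2402.1   506.9   472.1 -2386.    -25.5]
2.34 ('y1',) [-2402.1   506.9   472.1 -2386.    -25.5]
5.35 ('y5',) [2942.9  511.3  460.5 2968.3  -23.1]
5.35 ('y6',) [2942.9  511.3  460.5 2968.3  -23.1]
9.75 ('x1',) [14234.    485.3   444.8 14242.8    60.8]
10.51 ('x4',) [-351.3  535.7  433.2 -266.6  -29. ]
2
2.01 ('y2', 'y6') [ 97.5 505.9 469.7 113.7 -16.4 -10.1]
2.01 ('y2', 'y5') [ 97.5 505.9 469.7 113.7 -16.4 -10.1]
2.01 ('y1', 'y6') [ 97.5 505.9 469.7 113.7 -16.4 -10.1]
2.01 ('y1', 'y5') [ 97.5 505.9 469.7 113.7 -16.4 -10.1]
2.23 ('y1', 'x4') [-717.7  504.2  469.6 -692.7  -25.1  -12.2]
2.23 ('y2', 'x4') [-717.7  504.2  469.6 -692.7  -25.1  -12.2]
3
1.18 ('y1', 'y5', 'x6') [367.2 505.5 455.4 389.6 -16.8 -10.3 -13.6]
1.18 ('y1', 'x6', 'y6') [367.2 505.5 455.4 389.6 -16.8 -13.6 -10.3]
1.18 ('y2', 'x6', 'y6') [367.2 505.5 455.4 389.6 -16.8 -13.6 -10.3]
1.18 ('y2', 'y5', 'x6') [367.2 505.5 455.4 389.6 -16.8 -10.3 -13.6]
1.32 ('y1', 'x2', 'y5') [1742.3  503.2  468.5 1754.3  -14.9    5.9  -10.1]
1.32 ('y1', 'x2', 'y6') [1742.3  503.2  468.5 1754.3  -14.9    5.9  -10.1]
```

```bash
cat > ik.py <<'E'
from kin2 import *
use=['d1','d3','d5','d7','y1','y5','x6']
ii=[names.index(n) for n in use]
XX,_=fit(use)
def fk(q): return basisF(q)[:,ii]@XX, frames(q)[-1]
LO=np.array([-2.88,-.31,-1.54,.2,-1.41,.19,-2.57]);HI=np.array([2.88,2.03,1.56,2.42,4.55,2.02,2.57])
def ik(p,M,q0,w=1e-3):
    def f(q):
        pp,m=fk(q); return np.r_[(pp-p)/100,(m.inv()*M).as_rotvec(),w*(q-q0)]
    r=least_squares(f,np.clip(q0,LO+.02,HI-.02),bounds=(LO+.01,HI-.01)); 
    e=f(r.x); return r.x,np.abs(e[:6]).max()
if __name__=="__main__":
  rng=np.random.default_rng(0)
  for yaw in(114,-66):
    S=[]
    for k in range(60):
      q,e=ik([580,84,60],down(yaw),rng.uniform(LO,HI),1e-4)
      if e<2e-3: S.append(q)
    S=np.array(S);print(yaw,len(S)); 
    if len(S):
      print(S[np.argsort(S[:,6])][::max(1,len(S)//12)].round(2))
E
python3 ik.py
```

```text
114 39
[[ 0.7   1.31 -1.53  1.83  1.33  1.46 -0.69]
 [ 0.6   0.94 -1.14  1.83  0.99  1.08 -0.52]
 [ 0.57  0.89 -1.08  1.83  0.93  1.03 -0.49]
 [ 0.53  0.84 -1.    1.83  0.86  0.98 -0.44]
 [ 0.52  0.82 -0.98  1.84  0.84  0.96 -0.42]
 [ 0.49  0.8  -0.93  1.84  0.79  0.93 -0.39]
 [ 0.46  0.77 -0.88  1.84  0.75  0.91 -0.36]
 [ 0.29  0.67 -0.63  1.84  0.53  0.81 -0.2 ]
 [ 0.07  0.6  -0.34  1.85  0.28  0.74  0.  ]
 [-0.2   0.57  0.01  1.86 -0.01  0.72  0.23]
 [-0.36  0.58  0.22  1.86 -0.18  0.72  0.38]
 [-0.79  0.73  0.82  1.86 -0.69  0.87  0.8 ]
 [-0.94  0.89  1.1   1.86 -0.94  1.03  0.98]]
-66 43
[[-0.58  0.62  0.51  1.86 -0.42  0.77 -2.56]
 [-0.58  0.62  0.51  1.86 -0.42  0.77 -2.56]
 [-0.58  0.62  0.51  1.86 -0.42  0.77 -2.56]
 [-0.58  0.62  0.51  1.86 -0.42  0.77 -2.56]
 [-0.58  0.62  0.51  1.86 -0.42  0.77 -2.56]
 [-0.65  0.65  0.6   1.86 -0.5   0.79 -2.49]
 [-0.85  0.78  0.92  1.86 -0.79  0.92 -2.27]
 [ 0.7   1.26 -1.49  1.83  1.29  1.42  2.47]
 [ 0.69  1.2  -1.43  1.83  1.24  1.35  2.49]
 [ 0.65  1.04 -1.26  1.83  1.09  1.18  2.56]
 [ 0.65  1.04 -1.26  1.83  1.09  1.18  2.56]
 [ 0.65  1.04 -1.26  1.83  1.09  1.18  2.56]
 [ 0.65  1.04 -1.26  1.83  1.09  1.18  2.56]
 [ 0.65  1.04 -1.26  1.83  1.09  1.18  2.56]
 [ 0.65  1.04 -1.26  1.83  1.09  1.18  2.56]]
```

Request:
send_rows(plan=[{"rotation":[0,0,-1.0],"travel":[0,0,0],"hand":0.6},{"rotation":[0,0,-2.1],"travel":[0,0,0],"hand":0.6},{"rotation":[0,0,-3.2],"travel":[0,0,0],"hand":0.6},{"rotation":[0,0,-4.3],"travel":[0,0,0],"hand":0.6},{"rotation":[0,0,-5.4],"travel":[0,0,0],"hand":0.6},{"rotation":[0,0,-6.5],"travel":[0,0,0],"hand":0.6},{"rotation":[0,0,-7.6],"travel":[0,0,0],"hand":0.6},{"rotation":[0,0,-8.7],"travel":[0,0,0],"hand":0.6}])

```text
clock: 2.77
position: [579.5, 59.0, 229.9]
orientation: [-0.373, -3.116, -0.001]
force: [0.3, -0.3, -0.8]
finger_gap: 68.1
```

Request:
send_rows(plan=[{"rotation":[0,0,-1.1],"travel":[0,0,0],"hand":0.6},{"rotation":[0,0,-2.2],"travel":[0,0,0],"hand":0.6},{"rotation":[0,0,-3.3],"travel":[0,0,0],"hand":0.6},{"rotation":[0,0,-4.4],"travel":[0,0,0],"hand":0.6},{"rotation":[0,0,-5.5],"travel":[0,0,0],"hand":0.6},{"rotation":[0,0,-6.6],"travel":[0,0,0],"hand":0.6},{"rotation":[0,0,-7.7],"travel":[0,0,0],"hand":0.6},{"rotation":[0,0,-8.8],"travel":[0,0,0],"hand":0.6}])

```text
clock: 3.43
position: [579.3, 58.7, 229.4]
orientation: [1.059, -2.954, -0.003]
force: [-0.9, 1.0, 0.9]
finger_gap: 67.9
```

```bash
python3 -c "
from h import *
st()"
```

```text
t3.43 p [579.3  58.7 229.4] yaw-140.5 z [-0.004  0.001 -1.   ] F [-0.9  1.   0.9] gap67.9 q [ 0.757  0.786 -1.383  1.708  0.791  1.343  1.481]
```

Request:
send_rows(plan=[{"rotation":[0,0,-1.1],"travel":[0,0,0],"hand":0.6},{"rotation":[0,0,-2.2],"travel":[0,0,0],"hand":0.6},{"rotation":[0,0,-3.3],"travel":[0,0,0],"hand":0.6},{"rotation":[0,0,-4.4],"travel":[0,0,0],"hand":0.6},{"rotation":[0,0,-5.5],"travel":[0,0,0],"hand":0.6},{"rotation":[0,0,-6.6],"travel":[0,0,0],"hand":0.6},{"rotation":[0,0,-7.7],"travel":[0,0,0],"hand":0.6},{"rotation":[0,0,-8.8],"travel":[0,0,0],"hand":0.6}])

```text
clock: 4.1
position: [579.0, 58.4, 228.7]
orientation: [2.269, -2.169, -0.006]
force: [-0.2, 0.3, -0.1]
finger_gap: 68.3
```

```bash
python3 -c "
from h import *
st()"; python3 kin2.py; python3 ik.py
```

```text
t4.10 p [579.   58.4 228.7] yaw-87.4 z [-0.005  0.001 -1.   ] F [-0.2  0.3 -0.1] gap68.3 q [ 0.778  0.885 -1.49   1.708  0.89   1.424  2.338]
0
17.67 () [-1592.9   519.1   449.8 -1556.6]
1
3.93 ('y1',) [-1635.3   509.3   472.7 -1615.5   -24.8]
3.93 ('y2',) [-1635.3   509.3   472.7 -1615.5   -24.8]
4.52 ('y6',) [5020.4  507.4  465.2 5041.3  -25.7]
4.52 ('y5',) [5020.4  507.4  465.2 5041.3  -25.7]
15.6 ('x2',) [-2095.8   483.1   444.2 -2100.4    26. ]
15.64 ('x1',) [-355.   481.8  445.9 -348.3   27.1]
2
3.13 ('y1', 'x6') [-2741.    502.2   450.9 -2719.1   -26.4   -20.7]
3.13 ('y2', 'x6') [-2741.    502.2   450.9 -2719.1   -26.4   -20.7]
3.59 ('x1', 'y1') [-1798.    513.4   474.9 -1775.6    -3.5   -26.6]
3.59 ('x1', 'y2') [-1798.    513.4   474.9 -1775.6    -3.5   -26.6]
3.68 ('y1', 'y6') [1210.1  508.1  470.4 1229.6  -15.2  -11. ]
3.68 ('y2', 'y6') [1210.1  508.1  470.4 1229.6  -15.2  -11. ]
3
1.53 ('y2', 'y5', 'x6') [119.2 501.  448.5 140.9 -16.8 -11.1 -20.8]
1.53 ('y1', 'y5', 'x6') [119.2 501.  448.5 140.9 -16.8 -11.1 -20.8]
1.53 ('y2', 'x6', 'y6') [119.2 501.  448.5 140.9 -16.8 -20.
[... 861 characters left out ...]
 1.86 -0.43  0.76 -2.56]
 [-0.59  0.63  0.51  1.86 -0.43  0.76 -2.56]
 [-0.59  0.63  0.51  1.86 -0.43  0.76 -2.56]
 [-0.59  0.63  0.51  1.86 -0.43  0.76 -2.56]
 [-0.59  0.63  0.51  1.86 -0.43  0.76 -2.56]
 [-0.6   0.63  0.53  1.86 -0.45  0.77 -2.55]
 [-0.73  0.69  0.72  1.86 -0.61  0.83 -2.42]
 [ 0.71  1.31 -1.53  1.82  1.33  1.47  2.46]
 [ 0.71  1.31 -1.52  1.82  1.33  1.46  2.46]
 [ 0.7   1.21 -1.44  1.82  1.25  1.36  2.49]
 [ 0.65  1.05 -1.27  1.83  1.11  1.19  2.56]
 [ 0.65  1.05 -1.27  1.83  1.11  1.19  2.56]
 [ 0.65  1.05 -1.27  1.83  1.11  1.19  2.56]
 [ 0.65  1.05 -1.27  1.83  1.11  1.19  2.56]
 [ 0.65  1.05 -1.27  1.83  1.11  1.19  2.56]
 [ 0.65  1.05 -1.27  1.83  1.11  1.19  2.56]]
```

```bash
python3 - <<'E'
from h import *
p,M=st(False)
print(rel(p,M,[583.2,76.9,130],down(-66)))
E
python3 - <<'E'
import sys; sys.path.insert(0,'.')
from ik import *
q=np.array([.778,.885,-1.49,1.708,.89,1.424,2.338])
for z in(230,130,90,60,40):
    s,e=ik([583,77,z],down(-66),q,1e-3);print(z,s.round(2),round(e,4))
E
```

```text
t4.10 p [579.   58.4 228.7] yaw-87.4 z [-0.005  0.001 -1.   ] F [-0.2  0.3 -0.1] gap68.3 q [ 0.778  0.885 -1.49   1.708  0.89   1.424  2.338]
(array([-0.72858508, -0.21925599,  3.94929925]), array([ 0.04331828,  0.01643488, -3.57226908]))
230 [ 0.73  0.93 -1.53  1.7   0.96  1.47  2.56] 0.0826
130 [ 0.72  1.1  -1.48  1.78  1.12  1.4   2.56] 0.0
90 [ 0.7   1.09 -1.38  1.81  1.13  1.3   2.56] 0.0
60 [ 0.68  1.11 -1.33  1.82  1.16  1.25  2.55] 0.0
40 [ 0.67  1.13 -1.31  1.83  1.19  1.23  2.53] 0.0
```

Feasible when low. Going down while keeping yaw, then finishing the yaw.

Request:
send_rows(plan=[{"rotation":[0,0,-0.2],"travel":[-0.1,0,0.5],"hand":0.6},{"rotation":[0,0,-0.4],"travel":[-0.2,0,1.0],"hand":0.6},{"rotation":[0,0,-0.6],"travel":[-0.3,-0.1,1.6],"hand":0.6},{"rotation":[0,0,-0.9],"travel":[-0.4,-0.1,2.2],"hand":0.6},{"rotation":[0,0,-1.3],"travel":[-0.5,-0.2,2.8],"hand":0.6},{"rotation":[0,0,-1.8],"travel":[-0.6,-0.2,3.3],"hand":0.6},{"rotation":[0.05,0,-2.3],"travel":[-0.7,-0.2,3.7],"hand":0.6},{"rotation":[0.05,0,-2.8],"travel":[-0.73,-0.22,3.95],"hand":0.6}])

```text
clock: 4.77
position: [581.8, 77.4, 127.0]
orientation: [2.567, -1.811, -0.004]
force: [-0.1, 0.2, 0.2]
finger_gap: 68.2
```

```bash
python3 - <<'E'
from h import *
p,M=st()
print(rel(p,M,[583.2,76.9,100],down(-66)))
d={}
for n in("scene","top"):
    pp,dd=vision.read_camera(n); d[n]=pp; np.save(f'pics/{n}1.npy',dd); np.save(f'pics/{n}1c.npy',pp)
a=cv2.resize(d['top'][90:290,120:360],None,fx=1.65,fy=1.65); b=cv2.resize(d['scene'][120:320,90:330],None,fx=1.65,fy=1.65)
cv2.imwrite('pics/g1.png',np.hstack([a,b])[:,:,::-1])
E
```

```text
t4.77 p [581.8  77.4 127. ] yaw-70.4 z [-0.002  0.001 -1.   ] F [-0.1  0.2  0.2] gap68.2 q [ 0.711  1.031 -1.419  1.782  1.057  1.335  2.517]
(array([ 0.04035303, -0.04626915,  1.08011223]), array([ 0.0167829 ,  0.01746381, -0.73455138]))
```

View pics/g1.png

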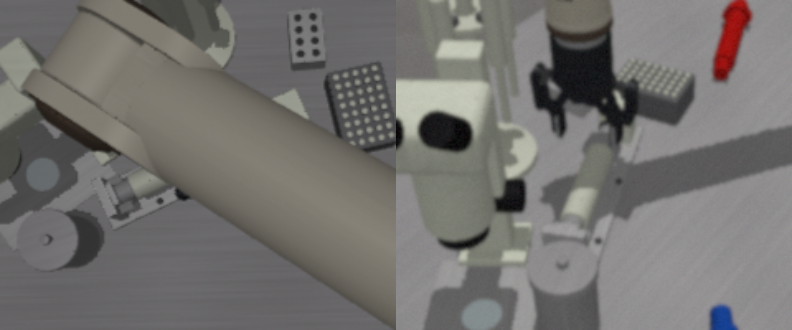

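```bash
python3 - <<'E'
from h import *
from scipy.stats import binned_statistic_2d as b
for c in('top','scene'):
    W=cloud(c,np.load(f'pics/{c}1.npy')).reshape(-1,3);W=W[np.isfinite(W[:,0])];Q=toclip(W);m=(Q[:,2]>100)&(Q[:,2]<900)
    r=b(Q[m,0],Q[m,1],Q[m,2],'max',bins=[np.arange(-200,240,20),np.arange(-240,201,20)])
    print(c,[int(v) for v in r.y_edge[:-1]])
    for x,row in zip(r.x_edge,np.nan_to_num(r.statistic)): print(int(x),' '.join('%3d'%max(v,0) if v>6 else '  .' for v in row))
E
```

```text
top [-240, -220, -200, -180, -160, -140, -120, -100, -80, -60, -40, -20, 0, 20, 40, 60, 80, 100, 120, 140, 160, 180]
-200   .   .   .   .   .   .   .   .   .   .   .   .   .   .   .   .   .   .   .   .   .   .
-180   .   .   .   .   .   .   .   .   .   .   .   .   .   .   .   .   .   .   .   . 561 580
-160   . 316 314   .   .   .   .   .   .   .   .   .   .   .   .   .   .   .   . 565 578 586
-140   . 335 335   . 335 334   .   .   .   .   .   .   .   .   .   .   . 548 565 574 581 587
-120   . 314 316 274 335 335   .   .   .   .   .   .   .   .   . 530 551 562 570 576 581 585
-100 334 310 342 342 274 265   .   .   .   .   .   .   . 526 535 549 558 565 570 574 577 578
-80 335 316 342 341 316 335   .   .   .   .   . 501 539 538 546 553 559 563 567 568 566 562
-60   . 264 317 306 332 335   .   .   .   . 532 536 539 541 548 553 557 558 558 555 546   .
-40   .   . 336 324   .   .   .   .   . 525 532 535 537 541 546 549 549 548 541   .   .   .
-20   .   . 312   .   .   .   .   .   . 520 526 529 529 538 540 538 534 520   .   .   .   .
0   .   .   .   .   .   .   .   .   .   . 521 528 533 537
[... 2299 characters left out ...]
1 121   .   .   .   .   .   .   .   .   .   .   .   .   .
80   .   .   .   .   . 332 332 332 123 103   .   .   .   .   .   .   .   .   .   .   .   .
100   .   .   .   .   . 332 330 331 117 110   .   .   .   .   .   .   .   .   .   .   .   .
120   .   .   .   .   .   .   .   .   .   .   .   .   .   .   .   .   .   .   .   .   .   .
140   .   .   .   .   .   .   .   .   .   .   .   .   . 117   .   .   .   .   .   .   .   .
160   .   .   .   .   .   . 353 353 355 356 349 119 120 120 120 116   .   .   .   .   .   .
180   .   .   .   . 351 356 357 356 356 357 354 119 130 132 121 121   .   .   .   .   .   .
200   .   .   .   . 351 357 357 356 357 357 354 120 124 132 121 119   .   .   .   .   .   .
```

Request:
send_rows(plan=[{"rotation":[0,0,-0.1],"travel":[0,0,0.4],"hand":0.6},{"rotation":[0,0,-0.3],"travel":[0.04,-0.05,0.9],"hand":0.6},{"rotation":[0,0,-0.5],"travel":[0.04,-0.05,1.4],"hand":0.6},{"rotation":[0,0,-0.7],"travel":[0.04,-0.05,1.9],"hand":0.6},{"rotation":[0,0,-0.75],"travel":[0.04,-0.05,2.4],"hand":0.6},{"rotation":[0,0,-0.75],"travel":[0.04,-0.05,2.9],"hand":0.6},{"rotation":[0,0,-0.75],"travel":[0.04,-0.05,3.3],"hand":0.6},{"rotation":[0,0,-0.75],"travel":[0.04,-0.05,3.55],"hand":0.6}])

```text
clock: 5.53
position: [582.4, 76.6, 36.6]
orientation: [2.632, -1.712, -0.007]
force: [-0.1, 0.5, 0.4]
finger_gap: 68.7
```

```bash
cat >> h.py <<'E'
def clipst():
    p,M=st(); x,y=toclip(p)[:2]; print('clip tcp x%.1f y%.1f z%.1f'%(x,y,p[2])); return p,M
E
python3 - <<'E'
from h import *
p,M=clipst()
c=np.r_[fromclip(-8,0),38]
print(rel(p,M,c,down(-66)))
E
```

```text
t5.53 p [582.4  76.6  36.6] yaw-66.1 z [-0.005  0.001 -1.   ] F [-0.1  0.5  0.4] gap68.7 q [ 0.684  1.171 -1.349  1.816  1.215  1.277  2.527]
clip tcp x-8.0 y0.9 z36.6
(array([ 0.00089477, -0.03500758, -0.05524986]), array([ 0.03716759,  0.0282902 , -0.01259196]))
```

Request:
send_rows(plan=[{"rotation":[0.04,0.03,0],"travel":[0,-0.03,-0.05],"hand":0.2},{"rotation":[0.04,0.03,0],"travel":[0,-0.03,-0.05],"hand":0.0},{"rotation":[0.04,0.03,0],"travel":[0,-0.03,-0.05],"hand":-0.2},{"rotation":[0.04,0.03,0],"travel":[0,-0.03,-0.05],"hand":-0.5},{"rotation":[0.04,0.03,0],"travel":[0,-0.03,-0.05],"hand":-1},{"rotation":[0.04,0.03,0],"travel":[0,-0.03,-0.05],"hand":-1},{"rotation":[0.04,0.03,0],"travel":[0,-0.03,-0.05],"hand":-1},{"rotation":[0.04,0.03,0],"travel":[0,-0.03,-0.05],"hand":-1}], grip_force=60)

```text
clock: 6.2
position: [583.6, 77.3, 38.6]
orientation: [-2.633, 1.712, -0.002]
force: [1.7, 0.8, 2.5]
finger_gap: 36.6
```

```bash
python3 - <<'E'
from h import *
p,M=clipst()
E
```

```text
t6.20 p [583.6  77.3  38.6] yaw-66.1 z [ 0.002  0.001 -1.   ] F [1.7 0.8 2.5] gap36.6 q [ 0.684  1.168 -1.351  1.818  1.218  1.275  2.523]
clip tcp x-7.8 y-0.5 z38.6
```

Request:
send_rows(plan=[{"rotation":[0,0,0],"travel":[0.06,0,0],"hand":-1},{"rotation":[0,0,0],"travel":[0.12,0,0],"hand":-1},{"rotation":[0,0,0],"travel":[0.18,0,0],"hand":-1},{"rotation":[0,0,0],"travel":[0.24,0,0],"hand":-1},{"rotation":[0,0,0],"travel":[0.3,0,0],"hand":-1},{"rotation":[0,0,0],"travel":[0.36,0,0],"hand":-1},{"rotation":[0,0,0],"travel":[0.42,0,0],"hand":-1},{"rotation":[0,0,0],"travel":[0.46,0,0],"hand":-1}])

```text
clock: 6.87
position: [586.3, 70.9, 38.7]
orientation: [-2.632, 1.705, 0.007]
force: [-2.9, 10.3, 0.1]
finger_gap: 37.1
```

```bash
python3 - <<'E'
from h import *
p,M=clipst()
print('F clip x',np.array(robot.state()['force'])[:2]@CU)
for n in("scene","top"):
    pp,dd=vision.read_camera(n);  np.save(f'pics/{n}2.npy',dd); np.save(f'pics/{n}2c.npy',pp)
    if n=='scene': cv2.imwrite('pics/g2.png',cv2.resize(pp[150:300,150:290],None,fx=4,fy=4,interpolation=2)[:,:,::-1])
E
```

```text
t6.87 p [586.3  70.9  38.7] yaw-65.9 z [-0.001  0.007 -1.   ] F [-2.9 10.3  0.1] gap37.1 q [ 0.702  1.189 -1.37   1.811  1.23   1.293  2.54 ]
clip tcp x-14.7 y-0.4 z38.7
F clip x 10.634745956119325
```

View pics/g2.png

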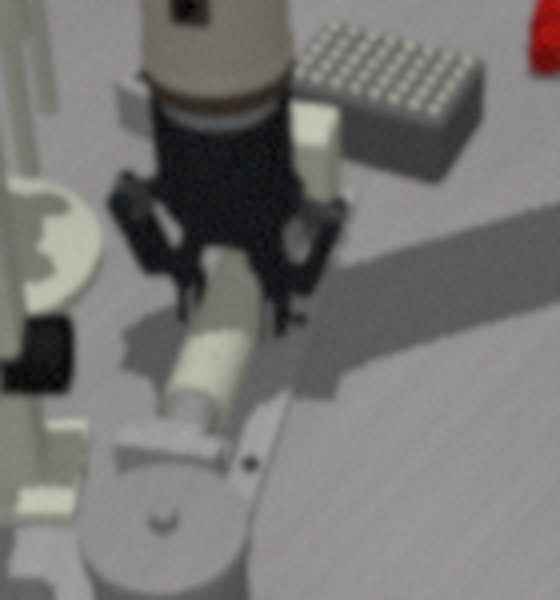

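Request:
send_rows(plan=[{"rotation":[0,0.03,0],"travel":[0.2,0,0],"hand":-1},{"rotation":[0,0.03,0],"travel":[0.23,0,0],"hand":-1},{"rotation":[0,0.03,0],"travel":[0.26,0,0],"hand":-1},{"rotation":[0,0.03,0],"travel":[0.29,0,0],"hand":-1},{"rotation":[0,0.03,0],"travel":[0.32,0,0],"hand":-1},{"rotation":[0,0.03,0],"travel":[0.34,0,0],"hand":-1},{"rotation":[0,0.03,0],"travel":[0.36,0,0],"hand":-1},{"rotation":[0,0.03,0],"travel":[0.36,0,0],"hand":-1}])

```text
clock: 7.63
position: [587.7, 67.5, 38.8]
orientation: [-2.633, 1.698, 0.013]
force: [-3.6, 11.5, 0.8]
finger_gap: 36.6
```

```bash
python3 - <<'E'
from h import *
p,M=clipst()
print('F clip x',np.array(robot.state()['force'])[:2]@CU)
E
```

```text
t7.63 p [587.7  67.5  38.8] yaw-65.6 z [-0.002  0.011 -1.   ] F [-3.6 11.5  0.8] gap36.6 q [ 0.714  1.21  -1.39   1.808  1.244  1.313  2.548]
clip tcp x-18.4 y-0.2 z38.8
F clip x 11.972172761435303
```

Request:
send_rows(plan=[{"rotation":[0,0.03,0],"travel":[0.24,0,0],"hand":-1},{"rotation":[0,0.03,0],"travel":[0.28,0,-0.1],"hand":-1},{"rotation":[0,0.03,0],"travel":[0.28,0,-0.3],"hand":-1},{"rotation":[0,0.03,0],"travel":[0.28,0,-0.5],"hand":-1},{"rotation":[0,0.03,0],"travel":[0.28,0,-0.7],"hand":-1},{"rotation":[0,0.03,0],"travel":[0.28,0,-0.9],"hand":-1},{"rotation":[0,0.03,0],"travel":[0.28,0,-1.1],"hand":-1},{"rotation":[0,0.03,0],"travel":[0.28,0,-1.3],"hand":-1}])

```text
clock: 8.3
position: [587.8, 64.0, 69.9]
orientation: [-2.636, 1.693, 0.019]
force: [-4.5, 7.5, -6.6]
finger_gap: 36.4
```

```bash
python3 - <<'E'
from h import *
p,M=clipst()
print('F clip x',np.array(robot.state()['force'])[:2]@CU)
for n in("scene","top"):
    pp,dd=vision.read_camera(n);  np.save(f'pics/{n}3.npy',dd); np.save(f'pics/{n}3c.npy',pp)
    if n=='scene': cv2.imwrite('pics/g3.png',cv2.resize(pp[150:300,150:290],None,fx=4,fy=4,interpolation=2)[:,:,::-1])
E
```

```text
t8.30 p [587.8  64.   69.9] yaw-65.4 z [-0.006  0.014 -1.   ] F [-4.5  7.5 -6.6] gap36.4 q [ 0.738  1.221 -1.469  1.796  1.236  1.392  2.561]
clip tcp x-21.6 y1.0 z69.9
F clip x 8.672471218410477
```

View pics/g3.png

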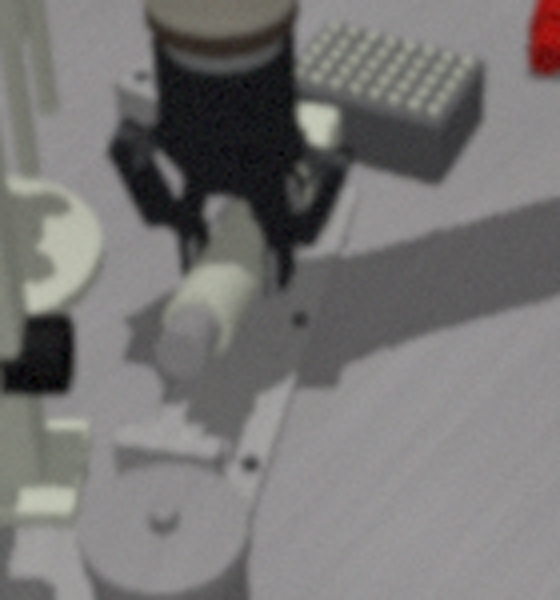

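Request:
send_rows(plan=[{"rotation":[0,0.05,0],"travel":[0.12,0,-0.3],"hand":-1},{"rotation":[0,0.05,0],"travel":[0.12,0,-0.6],"hand":-1},{"rotation":[0,0.05,0.2],"travel":[0.12,0,-0.9],"hand":-1},{"rotation":[0,0.05,0.6],"travel":[0.12,0.1,-1.2],"hand":-1},{"rotation":[0,0.05,1.2],"travel":[0.12,0.3,-1.6],"hand":-1},{"rotation":[0,0.05,1.9],"travel":[0.12,0.7,-2.1],"hand":-1},{"rotation":[0,0.05,2.6],"travel":[0.12,1.2,-2.7],"hand":-1},{"rotation":[0,0.05,3.4],"travel":[0.12,1.8,-3.3],"hand":-1}])

```text
clock: 9.07
position: [547.6, 40.9, 152.1]
orientation: [-2.295, 2.142, 0.016]
force: [-0.2, -1.0, -1.8]
finger_gap: 36.4
```

```bash
python3 - <<'E'
from h import *
p,M=clipst()
for n in("scene",):
    pp,dd=vision.read_camera(n);  np.save(f'pics/{n}4.npy',dd); np.save(f'pics/{n}4c.npy',pp)
    cv2.imwrite('pics/g4.png',cv2.resize(pp[60:300,60:360],None,fx=2.5,fy=2.5,interpolation=2)[:,:,::-1])
E
```

```text
t9.07 p [547.6  40.9 152.1] yaw-86.1 z [-0.006  0.008 -1.   ] F [-0.2 -1.  -1.8] gap36.4 q [ 0.842  1.013 -1.511  1.855  1.033  1.369  2.271]
clip tcp x-26.5 y47.2 z152.1
```

View pics/g4.png

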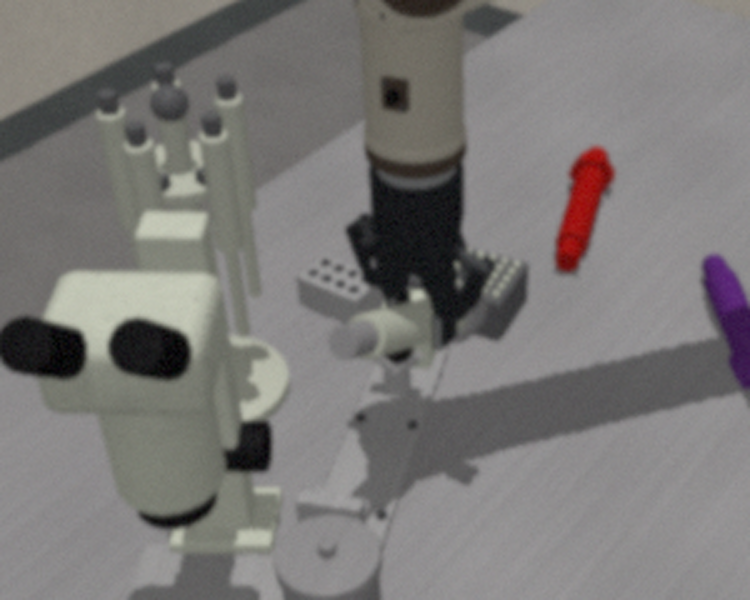

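Request:
send_rows(plan=[{"rotation":[0,0,1.0],"travel":[0,0.3,-0.1],"hand":-1},{"rotation":[0,0,2.0],"travel":[0,0.6,-0.2],"hand":-1},{"rotation":[0,0,3.0],"travel":[0,0.9,-0.4],"hand":-1},{"rotation":[0,0,4.0],"travel":[0,1.2,-0.6],"hand":-1},{"rotation":[0,0,5.0],"travel":[0,1.4,-0.8],"hand":-1},{"rotation":[0,0,6.0],"travel":[0,1.6,-1.0],"hand":-1},{"rotation":[0,0,7.0],"travel":[0,1.6,-1.0],"hand":-1},{"rotation":[0,0,8.0],"travel":[0,1.6,-1.0],"hand":-1}])

```text
clock: 9.78
position: [505.5, 36.3, 179.7]
orientation: [1.21, -2.894, -0.011]
force: [0.2, 0.2, -4.4]
finger_gap: 36.1
```

Request:
send_rows(plan=[{"rotation":[0,0,1.0],"travel":[0,0,0],"hand":-1},{"rotation":[0,0,2.0],"travel":[0,0,0],"hand":-1},{"rotation":[0,0,3.0],"travel":[0,0,0],"hand":-1},{"rotation":[0,0,4.0],"travel":[0,0,0],"hand":-1},{"rotation":[0,0,5.0],"travel":[0,0,0],"hand":-1},{"rotation":[0,0,6.0],"travel":[0,0,0],"hand":-1},{"rotation":[0,0,7.0],"travel":[0,0,0],"hand":-1},{"rotation":[0,0,8.0],"travel":[0,0,0],"hand":-1}])

```text
clock: 10.45
position: [504.5, 35.4, 179.0]
orientation: [-0.079, -3.132, -0.005]
force: [-0.2, -0.2, -3.5]
finger_gap: 36.2
```

Request:
send_rows(plan=[{"rotation":[0,0,1.0],"travel":[0,0,0],"hand":-1},{"rotation":[0,0,2.0],"travel":[0,0,0],"hand":-1},{"rotation":[0,0,3.0],"travel":[0,0,0],"hand":-1},{"rotation":[0,0,4.0],"travel":[0,0,0],"hand":-1},{"rotation":[0,0,5.0],"travel":[0,0,0],"hand":-1},{"rotation":[0,0,6.0],"travel":[0,0,0],"hand":-1},{"rotation":[0,0,7.0],"travel":[0,0,0],"hand":-1},{"rotation":[0,0,8.0],"travel":[0,0,0],"hand":-1}])

```text
clock: 11.12
position: [503.3, 34.6, 178.2]
orientation: [-1.352, -2.824, 0.005]
force: [0.1, -0.5, -3.1]
finger_gap: 36.6
```

```bash
python3 - <<'E'
from h import *
p,M=clipst()
for n in("scene",):
    pp,dd=vision.read_camera(n);  np.save(f'pics/{n}5.npy',dd); np.save(f'pics/{n}5c.npy',pp)
    cv2.imwrite('pics/g5.png',cv2.resize(pp[60:300,110:410],None,fx=2.5,fy=2.5,interpolation=2)[:,:,::-1])
E
```

```text
t11.12 p [503.3  34.6 178.2] yaw128.8 z [-0.011  0.002 -1.   ] F [ 0.1 -0.5 -3.1] gap36.6 q [ 0.766  0.525 -1.125  1.939  0.545  1.04   0.075]
clip tcp x-14.2 y90.2 z178.2
```

View pics/g5.png

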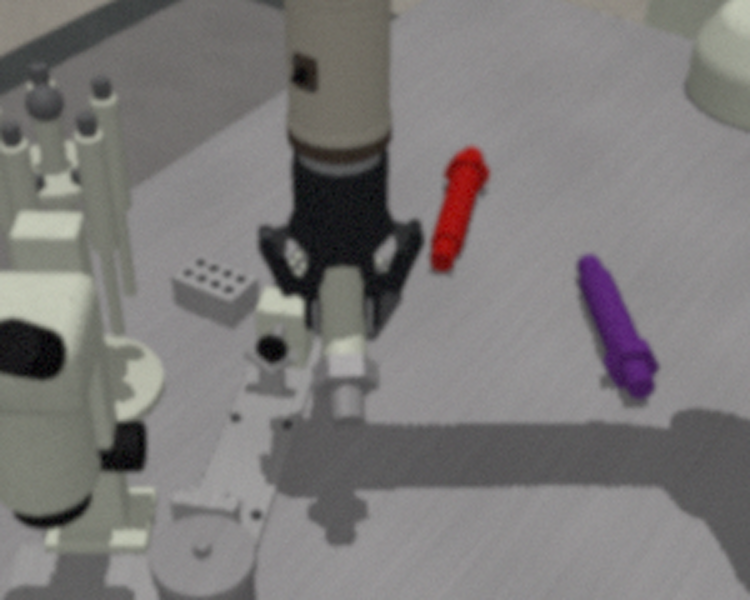

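```bash
cat > cart.py <<'E'
from h import *
from scipy.optimize import least_squares
def cart(ids,p,M,verbose=True):
    "fit cartridge axis in tool frame: returns axis point (x=0) y,z and slopes; end position"
    T=[]
    for n,f in ids:
        W=cloud(n,np.load(f)).reshape(-1,3);W=W[np.isfinite(W[:,0])]
        T.append(M.inv().apply(W-p))
    T=np.vstack(T)
    m=(abs(T[:,1])<32)&(T[:,2]>-60)&(T[:,2]<15)&(abs(T[:,0])<150)
    T=T[m]
    b=T[((T[:,0]>20)&(T[:,0]<50))|((T[:,0]<-22)&(T[:,0]>-80))]
    def f(v): # y=v0+v1 x ; z=v2+v3 x
        d=np.array([1,v[1],v[3]]);d/=np.linalg.norm(d)
        q=b-np.array([0,v[0],v[2]]);return np.linalg.norm(np.cross(q,d),axis=1)-19
    r=least_squares(f,[0,0,-22,0],loss='soft_l1')
    v=r.x; d=np.array([1,v[1],v[3]]);d/=np.linalg.norm(d)
    q=T-np.array([0,v[0],v[2]]); s=q@d; rad=np.linalg.norm(np.cross(q,d),axis=1)
    if verbose:
        print('n',len(b),'y0 %.1f slope %.3f z0 %.1f slope %.3f'%tuple(v),'res',np.abs(f(v)).mean().round(2))
        for k in range(-130,140,5):
            mm=(s>=k)&(s<k+5)&(rad<32)
            if mm.sum()>2: print(k,mm.sum(),np.percentile(rad[mm],85).round(0),end=' | ')
        print()
        mm=rad<12.5; print('end-face-ish s',np.percentile(s[mm],[1,50,99]).round(1) if mm.sum()>3 else None, mm.sum())
    return v
E
python3 - <<'E'
from cart import *
s=robot.state();p=np.array(s['position']);M=R.from_rotvec(s['orientation'])
cart([('scene','pics/scene5.npy')],p,M)
E
```

```text
n 261 y0 -10.2 slope 0.304 z0 -53.2 slope 0.459 res 5.61
-20 17 22.0 | -15 29 25.0 | -10 32 25.0 | -5 41 28.0 | 0 42 25.0 | 5 72 25.0 | 10 66 28.0 | 15 63 29.0 | 20 57 30.0 | 25 46 30.0 | 30 38 26.0 | 35 39 25.0 | 40 42 26.0 | 45 37 26.0 | 50 38 25.0 | 55 29 25.0 | 60 30 27.0 | 65 35 23.0 | 70 54 26.0 | 75 48 29.0 | 80 63 26.0 | 85 51 28.0 | 90 21 29.0 | 95 24 29.0 | 100 20 31.0 | 105 19 30.0 | 110 9 30.0 | 
end-face-ish s [11.5 71.1 85.9] 69
```

```bash
sed -i 's/(T\[:,2\]>-60)/(T[:,2]>-52)/; s/b=T\[.*/b=T[((T[:,0]>18)\&(T[:,0]<48)|(T[:,0]<-22)\&(T[:,0]>-80))\&(abs(T[:,1])<21)\&(T[:,2]>-44)]/' cart.py
python3 - <<'E'
from cart import *
s=robot.state();p=np.array(s['position']);M=R.from_rotvec(s['orientation'])
cart([('scene','pics/scene5.npy')],p,M)
W=cloud('scene',np.load('pics/scene5.npy')).reshape(-1,3);W=W[np.isfinite(W[:,0])];T=M.inv().apply(W-p)
T=T[(abs(T[:,1])<34)&(T[:,2]>-70)&(T[:,2]<25)&(abs(T[:,0])<150)]
for k in range(-120,140,8):
    m=(T[:,0]>=k)&(T[:,0]<k+8)
    if m.sum()>2: print(k,m.sum(),'y',np.percentile(T[m,1],[2,50,98]).round(1),'z',np.percentile(T[m,2],[2,50,98]).round(1))
E
```

```text
n 250 y0 29335.2 slope -1299.609 z0 6807.6 slope -301.824 res 4.62

end-face-ish s [30094.4 30134.  30139.7] 38
-32 8 y [-18.2 -15.1  -2.5] z [-47.6 -41.3 -32.6]
-24 50 y [-17.9  -3.2  11.6] z [-50.9 -46.  -36.1]
-16 73 y [-25.1   1.4  28.2] z [-58.2 -40.6 -29.4]
-8 83 y [-32.2  -0.3  31.5] z [-65.3 -37.8 -27.7]
0 161 y [-32.9   0.   32.9] z [-56.6 -31.7  -9.6]
8 275 y [-30.4   4.8  29.7] z [-68.3 -34.7  -7.3]
16 84 y [-21.8   1.   21.3] z [-69.5 -26.3 -10.5]
24 68 y [-18.9  -0.6  17.5] z [-27.7 -21.1  -6.6]
32 70 y [-18.5  -0.   16.6] z [-24.7 -17.5  -6.3]
40 59 y [-28.    0.4  25.4] z [-20.8 -15.1   5.5]
48 59 y [-27.7  -1.2  25.8] z [-18.7  -9.6  19.9]
56 155 y [-27.1  -0.7  24.1] z [-18.2  -8.9  21.1]
64 154 y [-18.8  -0.3  19.9] z [-14.4  -3.8  10.7]
72 58 y [-13.8  -0.   12.7] z [-11.9   6.2  18.4]
80 59 y [-13.5   0.7  12.5] z [ 4.9 10.1 24.7]
88 58 y [-12.8  -0.9  11.2] z [ 8.1 14.3 24.2]
```

```bash
python3 - <<'E'
from h import *
p,M=clipst()
for c in [(-14,120)]: print(fromclip(*c)); print(rel(p,M,np.r_[fromclip(*c),50],down(128.8)))
W=cloud('top',np.load('pics/top0.npy'));Q=toclip(W);m=(Q[...,1]>45)&(Q[...,1]<200)&(Q[...,0]>-170)&(Q[...,0]<140)
print(np.nanmax(Q[...,2][m]))
E
```

```text
t11.17 p [503.4  34.7 178.4] yaw128.5 z [-0.01   0.002 -1.   ] F [ 0.3 -0.1 -3.5] gap36.7 q [ 0.766  0.523 -1.123  1.939  0.544  1.039  0.07 ]
clip tcp x-14.1 y90.0 z178.4
[476.01514324  22.6926869 ]
(array([ 0.26456579, -1.12229972,  5.1471427 ]), array([-0.066979  , -0.07669172, -0.05096737]))
7.514626153511087
```

Request:
send_rows(plan=[{"rotation":[-0.07,-0.08,0],"travel":[0.05,-0.2,0.5],"hand":-1},{"rotation":[-0.07,-0.08,0],"travel":[0.1,-0.5,1.3],"hand":-1},{"rotation":[-0.07,-0.08,0],"travel":[0.2,-0.8,2.2],"hand":-1},{"rotation":[-0.07,-0.08,0],"travel":[0.26,-1.1,3.1],"hand":-1},{"rotation":[-0.07,-0.08,0],"travel":[0.26,-1.12,4.0],"hand":-1},{"rotation":[-0.07,-0.08,0],"travel":[0.26,-1.12,4.6],"hand":-1},{"rotation":[-0.07,-0.08,0],"travel":[0.26,-1.12,5.0],"hand":-1},{"rotation":[-0.07,-0.08,0],"travel":[0.26,-1.12,5.15],"hand":-1}])

```text
clock: 11.83
position: [474.7, 22.4, 48.3]
orientation: [-1.361, -2.829, 0.002]
force: [0.2, -0.1, -2.7]
finger_gap: 36.2
```

```bash
python3 - <<'E'
from h import *
p,M=clipst()
pp,dd=vision.read_camera('scene');  np.save(f'pics/scene6.npy',dd)
cv2.imwrite('pics/g6.png',cv2.resize(pp[120:320,150:350],None,fx=3,fy=3,interpolation=2)[:,:,::-1])
E
```

```text
t11.83 p [474.7  22.4  48.3] yaw128.6 z [-0.003 -0.    -1.   ] F [ 0.2 -0.1 -2.7] gap36.2 q [ 0.651  0.655 -0.934  2.094  0.767  0.783 -0.097]
clip tcp x-13.8 y121.3 z48.3
```

View pics/g6.png

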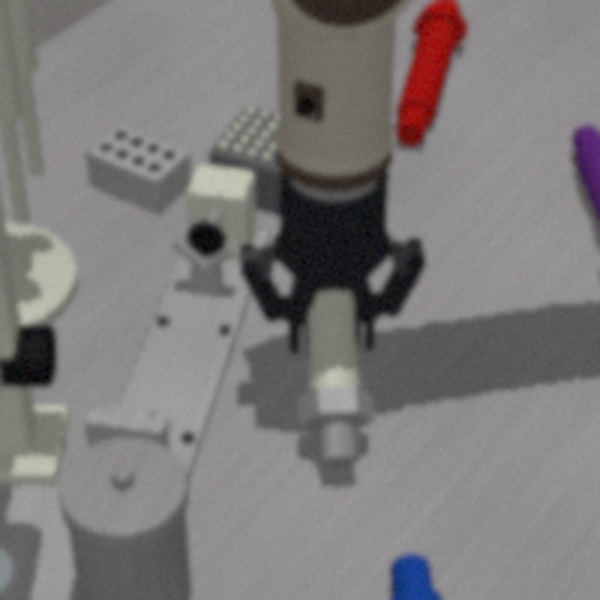

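Request:
send_rows(plan=[{"rotation":[0,0,0],"travel":[0,0,0.2],"hand":-1},{"rotation":[0,0,0],"travel":[0,0,0.4],"hand":-1},{"rotation":[0,0,0],"travel":[0,0,0.6],"hand":-1},{"rotation":[0,0,0],"travel":[0,0,0.8],"hand":-1},{"rotation":[0,0,0],"travel":[0,0,1.0],"hand":-1},{"rotation":[0,0,0],"travel":[0,0,1.15],"hand":-1},{"rotation":[0,0,0],"travel":[0,0,1.3],"hand":-1},{"rotation":[0,0,0],"travel":[0,0,1.35],"hand":-1}], grip_force=40)

```text
clock: 12.55
position: [479.5, 20.3, 16.4]
orientation: [1.364, 2.824, -0.001]
force: [5.3, -7.3, 11.6]
finger_gap: 36.2
```

```bash
python3 - <<'E'
from h import *
p,M=clipst()
pp,dd=vision.read_camera('scene');  np.save(f'pics/scene7.npy',dd)
cv2.imwrite('pics/g7.png',cv2.resize(pp[120:320,150:350],None,fx=3,fy=3,interpolation=2)[:,:,::-1])
W=cloud('scene',np.load('pics/scene7.npy')).reshape(-1,3);W=W[np.isfinite(W[:,0])];T=M.inv().apply(W-p)
T=T[(abs(T[:,1])<34)&(T[:,2]>-70)&(T[:,2]<25)&(abs(T[:,0])<150)]
for k in range(-40,140,8):
    m=(T[:,0]>=k)&(T[:,0]<k+8)&(abs(T[:,1])<10)
    if m.sum()>2: print(k,m.sum(),'y',np.percentile(T[m,1],[2,50,98]).round(1),'z',np.percentile(T[m,2],[2,50,98]).round(1))
E
```

```text
t12.55 p [479.5  20.3  16.4] yaw128.4 z [ 0.005 -0.003 -1.   ] F [ 5.3 -7.3 11.6] gap36.2 q [ 0.602  0.704 -0.868  2.098  0.842  0.729 -0.153]
clip tcp x-17.6 y117.8 z16.4
-24 22 y [-9.   1.3  9.6] z [-44.1 -40.5 -38.1]
-16 26 y [-8.8 -0.5  8.7] z [-43.  -38.9 -34.6]
-8 22 y [-7.9  1.3  8.1] z [-41.9 -37.8 -34.3]
0 28 y [-10.   -0.4   8.6] z [-39.9 -36.2 -33.4]
8 23 y [-9.4 -0.3  9.1] z [-37.9 -35.2 -31. ]
16 29 y [-8.8  0.7  9.7] z [-36.6 -33.3 -29.3]
24 22 y [-8.2  0.9  7.6] z [-36.4 -32.2 -27.8]
32 27 y [-8.7 -0.6  8.4] z [-35.7 -31.1 -28.6]
40 22 y [-9.4 -0.3  8.7] z [-33.6 -30.  -27.8]
48 16 y [-8.5 -0.6  9.4] z [-36.  -33.7 -31.3]
56 30 y [-8.1  0.8  9.9] z [-35.5 -32.6 -27.7]
64 58 y [-9.8 -0.7  8. ] z [-33.6 -28.3 -16.5]
72 30 y [-9.2  0.7  8.5] z [-22.  -18.4 -12.6]
80 29 y [-8.7  0.4  8.8] z [-19.3 -15.9 -11.3]
88 81 y [-8.8  0.3  9.4] z [-17.5   0.5  19. ]
96 54 y [-8.4  0.9  9.7] z [-16.8   1.3  18.1]
104 27 y [-9.8 -0.7  7.8] z [12.6 16.5 19.5]
112 26 y [-9.1  0.7  8.4] z [14.1 16.7 19.6]
120 27 y [-8.6  0.3  8.9] z [12.  16.5 19.6]
128 25 y [-8.9  0.5  9.7] z [13.9 15.9 17.8]
136 29 y [-9.5 -0.8  7.9] z [12.3 16.4 18.3]
```

View pics/g7.png

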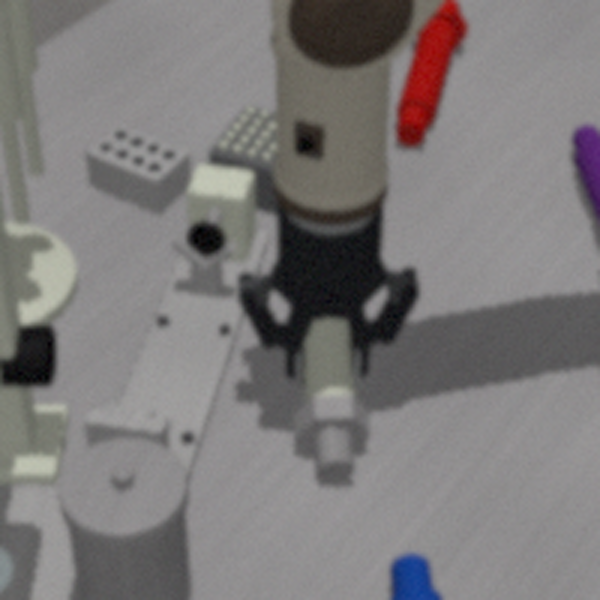

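Request:
send_rows(plan=[{"rotation":[0,0,0],"travel":[0,0,0.15],"hand":-1},{"rotation":[0,0,0],"travel":[0,0,0.25],"hand":-1},{"rotation":[0,0,0],"travel":[0,0,0.35],"hand":-1},{"rotation":[0,0,0],"travel":[0,0,0.42],"hand":-1},{"rotation":[0,0,0],"travel":[0,0,0.45],"hand":-1},{"rotation":[0,0,0],"travel":[0,0,0.45],"hand":-1},{"rotation":[0,0,0],"travel":[0,0,0.2],"hand":-1},{"rotation":[0,0,0],"travel":[0,0,-0.5],"hand":-1}], grip_force=30)

```text
clock: 13.27
position: [477.9, 20.4, 27.8]
orientation: [1.365, 2.827, -0.003]
force: [-0.8, -0.6, -3.3]
finger_gap: 36.2
```

```bash
python3 - <<'E'
from h import *
p,M=clipst()
E
```

```text
t13.27 p [477.9  20.4  27.8] yaw128.4 z [ 0.001 -0.003 -1.   ] F [-0.8 -0.6 -3.3] gap36.2 q [ 0.619  0.686 -0.89   2.096  0.813  0.749 -0.131]
clip tcp x-16.9 y119.3 z27.8
```

Set a firm grip, lift, and measure how the cartridge lies in the hand.

Request:
send_rows(plan=[{"rotation":[0,0,0],"travel":[0,0,-0.1],"hand":-1},{"rotation":[0,0,0],"travel":[0,0,-0.3],"hand":-1},{"rotation":[0,0,0.2],"travel":[0,0,-0.9],"hand":-1},{"rotation":[0,0,0.7],"travel":[0,0,-1.7],"hand":-1},{"rotation":[0,0,1.2],"travel":[0,0,-2.6],"hand":-1},{"rotation":[0,0,1.7],"travel":[0,0,-3.5],"hand":-1},{"rotation":[0,0,2.2],"travel":[0,0,-4.3],"hand":-1},{"rotation":[0,0,2.4],"travel":[0,0,-4.8],"hand":-1}], grip_force=110)

```text
clock: 13.93
position: [477.9, 21.1, 149.2]
orientation: [1.711, 2.631, -0.001]
force: [0.2, -0.1, -4.5]
finger_gap: 35.6
```

```bash
cat > prof.py <<'E'
from h import *
def prof(f,cam='scene',lo=-48):
    s=robot.state();p=np.array(s['position']);M=R.from_rotvec(s['orientation'])
    W=cloud(cam,np.load(f)).reshape(-1,3);W=W[np.isfinite(W[:,0])];T=M.inv().apply(W-p)
    T=T[(abs(T[:,1])<34)&(T[:,2]>-70)&(T[:,2]<45)&(abs(T[:,0])<150)]
    c=[]
    for k in range(-130,140,6):
        m=(T[:,0]>=k)&(T[:,0]<k+6)&(abs(T[:,1])<9)
        mm=(T[:,0]>=k)&(T[:,0]<k+6)
        if m.sum()>2:
            y=T[mm,1]; print(k,m.sum(),'ymid %.1f'%((np.percentile(y,3)+np.percentile(y,97))/2),'w %.0f'%np.ptp(np.percentile(y,[3,97])),'z',np.percentile(T[m,2],[10,50]).round(1),end=' | ')
    b=T[(T[:,0]>14)&(T[:,0]<44)&(abs(T[:,1])<14)|(T[:,0]<-18)&(T[:,0]>-28)&(abs(T[:,1])<14)&(T[:,2]>-46)]
    from scipy.optimize import least_squares
    def f_(v):
        d=np.array([1,v[1],v[3]]);d/=np.linalg.norm(d)
        return np.linalg.norm(np.cross(b-np.array([0,v[0],v[2]]),d),axis=1)-19
    r=least_squares(f_,[0,0,-18,.1],loss='soft_l1'); v=r.x
    print('\nfit n',len(b),'y0 %.1f slope %.3f z0 %.1f slope %.3f'%tuple(v),'pitch deg %.1f'%np.degrees(np.arctan(v[3])),'res',np.abs(r.fun).mean().round(2))
E
python3 - <<'E'
from prof import *
p,M=clipst()
pp,dd=vision.read_camera('scene');  np.save(f'pics/scene8.npy',dd)
cv2.imwrite('pics/g8.png',cv2.resize(pp[120:320,150:350],None,fx=3,fy=3,interpolation=2)[:,:,::-1])
prof('pics/scene8.npy')
E
```

```text
t13.93 p [477.9  21.1 149.2] yaw113.9 z [ 0.002 -0.003 -1.   ] F [ 0.2 -0.1 -4.5] gap35.6 q [ 0.76   0.476 -1.051  2.035  0.525  0.925 -0.155]
clip tcp x-16.2 y119.0 z149.2
-34 7 ymid 5.0 w 19 z [-38.3 -37.9] | -28 17 ymid 3.6 w 23 z [-39.7 -37.3] | -22 17 ymid -0.2 w 29 z [-38.4 -36.1] | -16 13 ymid -8.2 w 46 z [-37.5 -36.9] | -10 17 ymid 0.9 w 61 z [-37.9 -36.1] | -4 16 ymid -0.4 w 64 z [-37.4 -36.2] | 2 19 ymid 0.8 w 66 z [-36.9 -35.2] | 8 16 ymid -1.5 w 59 z [-36.1 -35.1] | 14 16 ymid -1.1 w 52 z [-36.4 -34.2] | 20 19 ymid -1.5 w 34 z [-36.  -33.7] | 26 16 ymid -2.5 w 34 z [-35.1 -33.9] | 32 18 ymid -4.3 w 30 z [-35.4 -33.7] | 38 13 ymid -4.8 w 23 z [-36.1 -33.4] | 44 6 ymid -1.3 w 46 z [-37.5 -37.1] | 50 14 ymid -2.4 w 52 z [-39.3 -38.3] | 56 23 ymid -3.2 w 48 z [-39.6 -38.2] | 62 31 ymid -1.7 w 49 z [-38.6 -36.1] | 68 44 ymid -1.8 w 45 z [-36.9 -29.3] | 74 17 ymid -1.6 w 25 z [-26.8 -26.3] | 80 19 ymid -3.7 w 24 z [-27.1 -25.7] | 86 21 ymid -1.7 w 25 z [-27.5 -25. ] | 92 64 ymid -2.1 w 26 z [-25.3 -14.8] | 98 24 ymid -1.9 w 20 z [-24.5 -16.8] | 
fit n 155 y0 -1.1 slope -0.011 z0 -17.4 slope 0.063 pitch deg 3.6 res 1.22
```

View pics/g8.png

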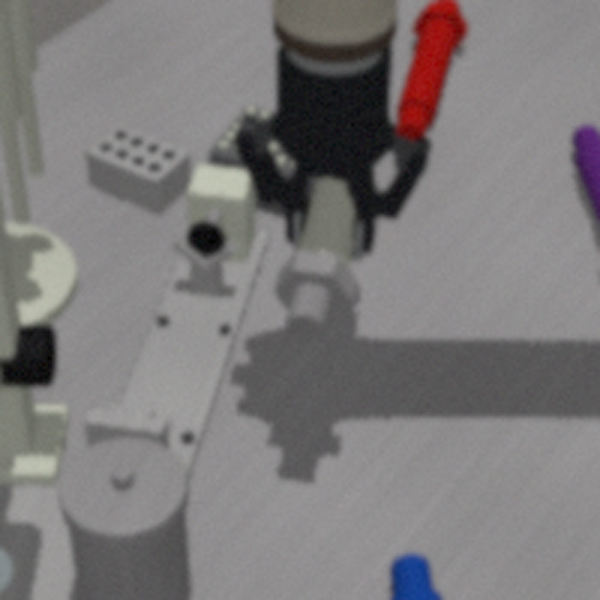

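```bash
cat > tgt.py <<'E'
from h import *
PL=np.array([-121.4,0,-25.2]);CL=np.array([98.1,0,-11.1])
PITCH=3.7;YAW=113.9;Y0=-0.5
def tgt(xp,h,a):
    "TCP pose for plain end at clip (xp,Y0,h), cartridge collar-high by a deg"
    M=down(YAW,a+PITCH); e=np.r_[fromclip(xp,Y0),h]; return e-M.apply(PL),M
def ends():
    p,M=clipst(); 
    pl=toclip(p+M.apply(PL));cl=toclip(p+M.apply(CL)); a=np.degrees(np.arcsin((cl[2]-pl[2])/np.linalg.norm(cl-pl)))
    print('plain',pl.round(1),'collar',cl.round(1),'tilt %.1f'%a); return p,M
def go(*a):
    p,M=ends(); P,N=tgt(*a); t,r=rel(p,M,P,N); print('->',a,'travel',t.round(2),'rot',r.round(2),'tcp',P.round(1)); return t,r
E
python3 - <<'E'
from tgt import *
go(-98,105,14.5)
E
python3 - <<'E'
import sys; sys.path.insert(0,'.')
from ik import *
from tgt import tgt
q=np.array([.76,.476,-1.051,2.035,.525,.925,-.155])
for a in[(-98,105,14.5),(-98,63,14.5),(-122,63,14.5),(-122,60,0),(-110,60,0)]:
    P,N=tgt(*a);q,e=ik(P,N,q,1e-2);print(a,q.round(2),round(e,3))
E
```

```text
t13.98 p [479.1  21.2 150.7] yaw113.9 z [ 0.005 -0.003 -1.   ] F [ 0.9 -0.1 -2.3] gap35.3 q [ 0.761  0.474 -1.052  2.033  0.525  0.926 -0.155]
clip tcp x-16.6 y117.8 z150.7
plain [-137.9  117.9  176.5] collar [ 81.6 117.9 161.3] tilt -4.0
-> (-98, 105, 14.5) travel [1.68 4.73 1.28] rot [0.03 3.08 0.01] tcp [570.3 107.5 119. ]
(-98, 105, 14.5) [ 0.68  0.84 -1.02  1.7   0.44  1.05 -0.  ] 0.0
(-98, 63, 14.5) [ 0.66  0.89 -0.98  1.71  0.48  0.99 -0.01] 0.0
(-122, 63, 14.5) [ 0.68  0.9  -0.97  1.69  0.48  1.01  0.02] 0.0
(-122, 60, 0) [ 0.47  0.79 -0.85  1.81  0.67  0.88 -0.26] 0.0
(-110, 60, 0) [ 0.46  0.79 -0.85  1.82  0.67  0.87 -0.28] 0.0
```

Request:
send_rows(plan=[{"rotation":[0,0.3,0],"travel":[0.1,0.4,0.1],"hand":-1},{"rotation":[0,0.7,0],"travel":[0.3,1.0,0.25],"hand":-1},{"rotation":[0,1.2,0],"travel":[0.6,1.7,0.4],"hand":-1},{"rotation":[0,1.7,0],"travel":[0.9,2.5,0.6],"hand":-1},{"rotation":[0,2.2,0],"travel":[1.2,3.3,0.8],"hand":-1},{"rotation":[0,2.6,0],"travel":[1.4,4.0,1.0],"hand":-1},{"rotation":[0.03,2.9,0],"travel":[1.6,4.5,1.2],"hand":-1},{"rotation":[0.03,3.1,0],"travel":[1.7,4.75,1.28],"hand":-1}])

```text
clock: 14.65
position: [570.7, 108.6, 116.4]
orientation: [-1.558, -2.398, -0.252]
force: [-0.1, 0.1, -3.2]
finger_gap: 35.5
```

```bash
python3 - <<'E'
from prof import *
from tgt import *
for n in("scene","top"):
    pp,dd=vision.read_camera(n);  np.save(f'pics/{n}9.npy',dd); np.save(f'pics/{n}9c.npy',pp)
    if n=='scene': cv2.imwrite('pics/g9.png',cv2.resize(pp[140:300,120:300],None,fx=4,fy=3.7,interpolation=2)[:,:,::-1])
go(-98,63,14.5)
prof('pics/scene9.npy')
E
```

```text
t14.75 p [570.1 108.1 116.9] yaw113.9 z [-0.13   0.288 -0.949] F [-0.6  0.2 -3.9] gap35.3 q [ 0.653  0.825 -1.033  1.726  0.433  1.029 -0.051]
clip tcp x25.9 y-0.6 z116.9
plain [-97.3  -0.6 102.4] collar [115.4  -0.7 158.4] tilt 14.8
-> (-98, 63, 14.5) travel [-0.53  0.    1.51] rot [-0.02 -0.04  0.01] tcp [570.3 107.5  77. ]
-124 3 ymid -7.6 w 10 z [-38.9 -37.8] | -118 5 ymid -6.0 w 9 z [-38.7 -37.6] | -106 3 ymid -7.6 w 7 z [-39.6 -35.9] | -46 4 ymid 9.8 w 12 z [-41.6 -39.8] | -40 6 ymid 4.1 w 14 z [-40.6 -39.4] | -34 11 ymid 2.7 w 15 z [-39.7 -38.9] | -28 7 ymid 5.0 w 21 z [-39.3 -38.3] | -22 9 ymid -6.1 w 29 z [-39. -38.] | -16 8 ymid -3.6 w 50 z [-39.  -38.1] | -10 14 ymid -4.5 w 51 z [-38.5 -37.1] | -4 10 ymid -5.0 w 52 z [-37.2 -36.1] | 2 11 ymid 0.0 w 65 z [-38.9 -37. ] | 8 11 ymid 0.0 w 60 z [-37.5 -36.6] | 14 9 ymid 0.6 w 52 z [-37.3 -36. ] | 20 15 ymid -3.8 w 27 z [-37.3 -35. ] | 26 11 ymid -4.8 w 28 z [-35.7 -34.8] | 32 8 ymid -5.3 w 25 z [-35.8 -34.8] | 44 3 ymid -10.6 w 28 z [-39.2 -39. ] | 50 12 ymid -8.0 w 37 z [-40.1 -39.5] | 56 13 ymid -6.6 w 39 z [-39.9 -38.9] | 62 36 ymid 0.1 w 46 z [-39.  -29.5] | 68 42 ymid 0.3 w 44 z [-37.6 -32.6] | 74 14 ymid -1.8 w 23 z [-28.4 -27.2] | 80 11 ymid -2.7 w 21 z [-27.5 -26.3] | 86 12 ymid -2.8 w 22 z [-27.6 -26.3] | 92 86 ymid -0.1 w 24 z [-24.9 -14. ] | 98 23 ymid -0.6 w 23 z [-25.6 -16.8] | 128 5 ymid -19.4 w 27 z [42.4 44.3] | 134 7 ymid -16.4 w 33 z [42.9 43.9] | 
fit n 85 y0 1.0 slope -0.030 z0 -18.4 slope 0.057 pitch deg 3.2 res 0.7
```

View pics/g9.png

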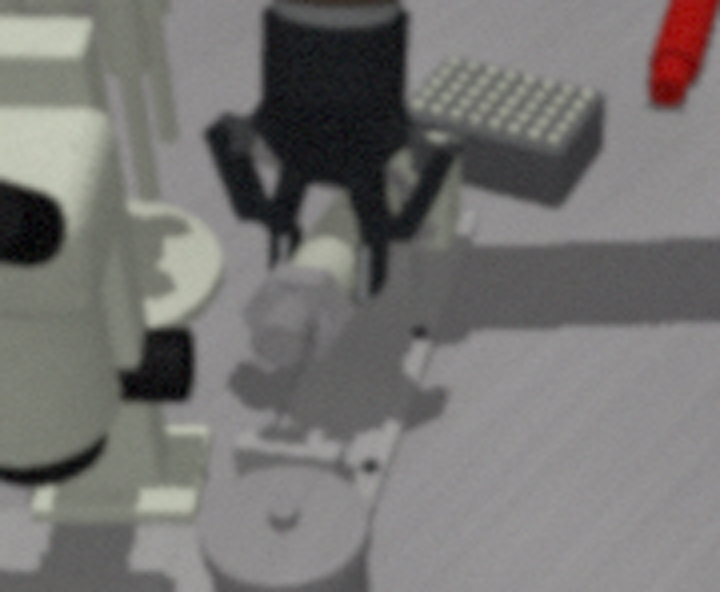

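Request:
send_rows(plan=[{"rotation":[0,-0.05,0],"travel":[-0.05,0,0.2],"hand":-1},{"rotation":[0,-0.05,0],"travel":[-0.1,0,0.4],"hand":-1},{"rotation":[0,-0.05,0],"travel":[-0.2,0,0.65],"hand":-1},{"rotation":[0,-0.05,0],"travel":[-0.3,0,0.9],"hand":-1},{"rotation":[0,-0.05,0],"travel":[-0.35,0,1.1],"hand":-1},{"rotation":[0,-0.05,0],"travel":[-0.42,0,1.3],"hand":-1},{"rotation":[0,-0.05,0],"travel":[-0.46,0,1.42],"hand":-1},{"rotation":[0,-0.05,0],"travel":[-0.48,0,1.46],"hand":-1}])

```text
clock: 15.42
position: [569.6, 108.1, 77.8]
orientation: [-1.561, -2.402, -0.246]
force: [-0.8, -0.7, -3.8]
finger_gap: 35.6
```

```bash
python3 - <<'E'
from tgt import *
go(-104,64,14.5)
print('Fx',np.array(robot.state()['force'])[:2]@CU)
E
```

```text
t15.42 p [569.6 108.1  77.8] yaw113.9 z [-0.129  0.283 -0.95 ] F [-0.8 -0.7 -3.8] gap35.6 q [ 0.627  0.868 -0.99   1.744  0.473  0.97  -0.063]
clip tcp x26.1 y-0.2 z77.8
plain [-97.1  -0.2  64. ] collar [115.9  -0.2 118.9] tilt 14.5
-> (-104, 64, 14.5) travel [-0.26  0.02 -0.09] rot [-0.03  0.01  0.  ] tcp [572.8 102.   78. ]
Fx -0.2520836335097996
```

Request:
send_rows(plan=[{"rotation":[0,0,0],"travel":[-0.04,0.01,-0.01],"hand":-1},{"rotation":[0,0,0],"travel":[-0.08,0.01,-0.03],"hand":-1},{"rotation":[0,0,0],"travel":[-0.12,0.01,-0.04],"hand":-1},{"rotation":[0,0,0],"travel":[-0.16,0.01,-0.05],"hand":-1},{"rotation":[0,0,0],"travel":[-0.2,0.01,-0.065],"hand":-1},{"rotation":[0,0,0],"travel":[-0.24,0.01,-0.08],"hand":-1},{"rotation":[0,0,0],"travel":[-0.28,0.01,-0.09],"hand":-1},{"rotation":[0,0,0],"travel":[-0.28,0.01,-0.09],"hand":-1}])

```text
clock: 16.08
position: [572.7, 101.7, 77.9]
orientation: [-1.561, -2.401, -0.246]
force: [0.5, 1.3, -3.8]
finger_gap: 35.5
```

```bash
python3 - <<'E'
from tgt import *
go(-112,64,14.5)
print('Fx',np.array(robot.state()['force'])[:2]@CU)
E
```

```text
t16.08 p [572.7 101.7  77.9] yaw113.9 z [-0.129  0.284 -0.95 ] F [ 0.5  1.3 -3.8] gap35.5 q [ 0.634  0.872 -0.99   1.736  0.474  0.977 -0.051]
clip tcp x19.0 y-0.5 z77.9
plain [-104.2   -0.5   64. ] collar [108.7  -0.5 119. ] tilt 14.5
-> (-112, 64, 14.5) travel [-0.29  0.01 -0.1 ] rot [-0.03  0.01  0.01] tcp [576.   94.7  78. ]
Fx 0.9746767567510568
```

Request:
send_rows(plan=[{"rotation":[0,0,0],"travel":[-0.03,0,-0.01],"hand":-1},{"rotation":[0,0,0],"travel":[-0.06,0,-0.02],"hand":-1},{"rotation":[0,0,0],"travel":[-0.09,0,-0.03],"hand":-1},{"rotation":[0,0,0],"travel":[-0.12,0,-0.04],"hand":-1},{"rotation":[0,0,0],"travel":[-0.15,0,-0.05],"hand":-1},{"rotation":[0,0,0],"travel":[-0.18,0,-0.06],"hand":-1},{"rotation":[0,0,0],"travel":[-0.2,0,-0.065],"hand":-1},{"rotation":[0,0,0],"travel":[-0.2,0,-0.065],"hand":-1}])

```text
clock: 16.75
position: [574.3, 98.0, 78.0]
orientation: [-1.559, -2.401, -0.247]
force: [-2.3, 5.6, -3.3]
finger_gap: 35.6
```

```bash
python3 - <<'E'
from tgt import *
go(-112,64,14.5)
s=robot.state();print('Fx',np.array(s['force'])[:2]@CU, np.round(s['ft_torque'],2))
E
```

```text
t16.75 p [574.3  98.   78. ] yaw114.0 z [-0.13   0.285 -0.95 ] F [-2.3  5.6 -3.3] gap35.6 q [ 0.639  0.875 -0.99   1.73   0.474  0.983 -0.043]
clip tcp x14.9 y-0.4 z78.0
plain [-108.2   -0.5   63.9] collar [104.6  -0.4 119.3] tilt 14.6
-> (-112, 64, 14.5) travel [-0.14  0.01 -0.05] rot [-0.03 -0.01  0.01] tcp [576.   94.7  78. ]
Fx 6.0294567612275465 [ 0.46  0.25 -0.01]
```

Request:
send_rows(plan=[{"rotation":[0,0,0],"travel":[-0.08,0,-0.03],"hand":-1},{"rotation":[0,0,0],"travel":[-0.14,0,-0.045],"hand":-1},{"rotation":[0,0,0],"travel":[-0.2,0,-0.065],"hand":-1},{"rotation":[0,0,0],"travel":[-0.26,0,-0.085],"hand":-1},{"rotation":[0,0,0],"travel":[-0.32,0,-0.105],"hand":-1},{"rotation":[0,0,0],"travel":[-0.38,0,-0.125],"hand":-1},{"rotation":[0,0,0],"travel":[-0.43,0,-0.14],"hand":-1},{"rotation":[0,0,0],"travel":[-0.43,0,-0.14],"hand":-1}])

```text
clock: 17.42
position: [577.6, 90.0, 78.4]
orientation: [-1.555, -2.399, -0.249]
force: [-3.4, 7.0, -2.4]
finger_gap: 35.4
```

```bash
python3 - <<'E'
from tgt import *
go(-119.5,64,14.5)
s=robot.state();print('Fx',np.array(s['force'])[:2]@CU, np.round(s['ft_torque'],2))
E
```

```text
t17.42 p [577.6  90.   78.4] yaw114.1 z [-0.132  0.288 -0.949] F [-3.4  7.  -2.4] gap35.4 q [ 0.65   0.882 -0.99   1.719  0.473  0.994 -0.026]
clip tcp x6.3 y-0.2 z78.4
plain [-116.9   -0.6   63.8] collar [ 95.8  -0.  119.9] tilt 14.8
-> (-119.5, 64, 14.5) travel [-0.1   0.02 -0.02] rot [-0.04 -0.04  0.03] tcp [579.1  87.8  78. ]
Fx 7.803820746511484 [1.01 0.53 0.03]
```

```bash
python3 - <<'E'
from prof import *
from tgt import *
pp,dd=vision.read_camera('scene');  np.save(f'pics/scene10.npy',dd); np.save('pics/scene10c.npy',pp)
cv2.imwrite('pics/g10.png',cv2.resize(pp[140:300,120:300],None,fx=4,fy=3.7,interpolation=2)[:,:,::-1])
prof('pics/scene10.npy')
ends()
E
```

```text
-130 3 ymid -19.3 w 25 z [-39.3 -37.5] | -124 11 ymid -19.2 w 28 z [-38.8  26.5] | -118 5 ymid -18.7 w 27 z [-39.3  21.4] | -112 3 ymid -19.9 w 25 z [-39.4 -38.8] | -106 5 ymid -19.8 w 27 z [-6.  41.7] | -88 3 ymid -18.2 w 28 z [42.3 43.6] | -58 3 ymid 10.2 w 11 z [-41.1 -39.6] | -46 4 ymid 8.2 w 14 z [-41.2 -40.2] | -40 6 ymid 4.2 w 13 z [-40.4 -40.2] | -34 9 ymid 4.0 w 22 z [-39.9 -38.8] | -28 8 ymid 3.0 w 19 z [-40.9 -38.4] | -22 10 ymid 1.3 w 21 z [-40.1 -38.7] | -16 10 ymid -7.1 w 45 z [-39.9 -38.3] | -10 11 ymid -5.6 w 51 z [-39.7 -38. ] | -4 8 ymid -1.2 w 61 z [-38.8 -37.1] | 2 8 ymid -0.8 w 65 z [-38.4 -37.9] | 8 12 ymid -0.9 w 59 z [-37.3 -36.6] | 14 9 ymid -0.9 w 52 z [-38.3 -36.4] | 20 11 ymid -2.8 w 33 z [-36.9 -36. ] | 26 12 ymid -5.5 w 26 z [-37.  -35.5] | 32 6 ymid -4.8 w 28 z [-36.5 -35.7] | 44 6 ymid -7.6 w 38 z [-40.  -38.9] | 50 8 ymid -6.4 w 41 z [-40.2 -39.6] | 56 11 ymid 0.1 w 51 z [-39.8 -39.1] | 62 39 ymid -1.2 w 48 z [-39.2 -33.1] | 68 31 ymid -2.6 w 44 z [-37.4 -31.2] | 74 11 ymid -5.8 w 26 z [-27.8 -26.8] | 80 13 ymid -3.2 w 20 z [-28.5 -27.3] | 86 21 ymid 0.6 w 30 z [-26.5 -24.6] | 92 92 ymid -7.3 w 38 z [-25.  -12.6] | 98 40 ymid -0.8 w 51 z [-23.1  26.1] | 104 43 ymid -0.1 w 54 z [29.7 34.2] | 110 9 ymid 0.3 w 50 z [28.5 30.5] | 
fit n 77 y0 0.3 slope -0.027 z0 -18.9 slope 0.055 pitch deg 3.1 res 0.83
t17.47 p [577.6  90.1  78.4] yaw114.1 z [-0.132  0.287 -0.949] F [-4.7  6.9 -2. ] gap35.5 q [ 0.65   0.882 -0.99   1.719  0.473  0.994 -0.026]
clip tcp x6.4 y-0.2 z78.4
plain [-116.8   -0.6   63.9] collar [ 95.9  -0.  120. ] tilt 14.8
```

View pics/g10.png

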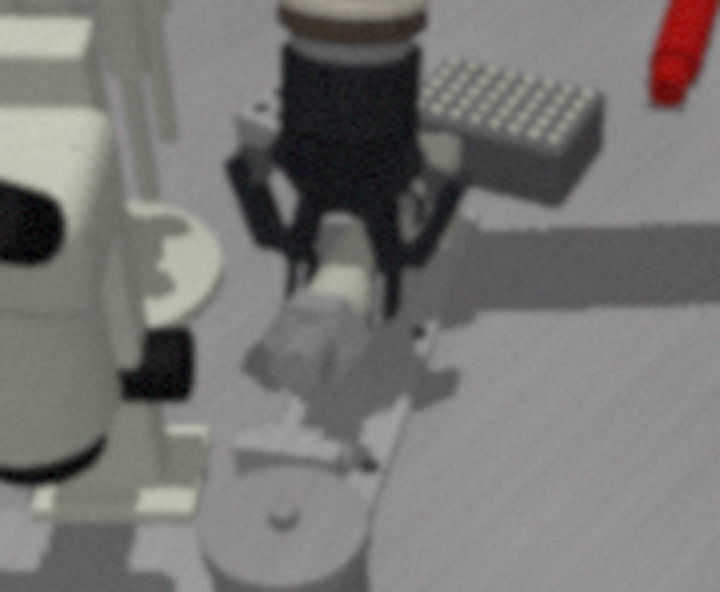

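```bash
python3 - <<'E'
from tgt import *
go(-120,62.5,9.5)
go(-123,62.5,9.5)
go(-122,63.5,13)
E
```

```text
t17.47 p [577.6  90.1  78.4] yaw114.1 z [-0.132  0.287 -0.949] F [-4.7  6.9 -2. ] gap35.5 q [ 0.65   0.882 -0.99   1.719  0.473  0.994 -0.026]
clip tcp x6.4 y-0.2 z78.4
plain [-116.8   -0.6   63.9] collar [ 95.9  -0.  120. ] tilt 14.8
-> (-120, 62.5, 9.5) travel [-0.25  0.02  0.45] rot [-0.04 -0.87  0.03] tcp [579.   88.1  65.7]
t17.47 p [577.6  90.1  78.4] yaw114.1 z [-0.132  0.287 -0.949] F [-4.7  6.9 -2. ] gap35.5 q [ 0.65   0.882 -0.99   1.719  0.473  0.994 -0.026]
clip tcp x6.4 y-0.2 z78.4
plain [-116.8   -0.6   63.9] collar [ 95.9  -0.  120. ] tilt 14.8
-> (-123, 62.5, 9.5) travel [-0.37  0.02  0.41] rot [-0.04 -0.87  0.03] tcp [580.2  85.3  65.7]
t17.47 p [577.6  90.1  78.4] yaw114.1 z [-0.132  0.287 -0.949] F [-4.7  6.9 -2. ] gap35.5 q [ 0.65   0.882 -0.99   1.719  0.473  0.994 -0.026]
clip tcp x6.4 y-0.2 z78.4
plain [-116.8   -0.6   63.9] collar [ 95.9  -0.  120. ] tilt 14.8
-> (-122, 63.5, 13) travel [-0.24  0.02  0.1 ] rot [-0.04 -0.29  0.03] tcp [579.9  85.8  74.2]
```

Request:
send_rows(plan=[{"rotation":[-0.04,-0.05,0.03],"travel":[-0.15,0.01,-0.02],"hand":-1},{"rotation":[-0.04,-0.15,0.03],"travel":[-0.19,0.02,0.04],"hand":-1},{"rotation":[-0.04,-0.28,0.03],"travel":[-0.23,0.02,0.1],"hand":-1},{"rotation":[-0.04,-0.42,0.03],"travel":[-0.27,0.02,0.17],"hand":-1},{"rotation":[-0.04,-0.56,0.03],"travel":[-0.31,0.02,0.24],"hand":-1},{"rotation":[-0.04,-0.7,0.03],"travel":[-0.34,0.02,0.32],"hand":-1},{"rotation":[-0.04,-0.8,0.03],"travel":[-0.36,0.02,0.37],"hand":-1},{"rotation":[-0.04,-0.87,0.03],"travel":[-0.37,0.02,0.41],"hand":-1}])

```text
clock: 18.13
position: [578.6, 88.5, 66.1]
orientation: [-1.599, -2.466, -0.187]
force: [-4.6, 7.8, -1.5]
finger_gap: 35.5
```

```bash
python3 - <<'E'
from prof import *
from tgt import *
pp,dd=vision.read_camera('scene');  np.save(f'pics/scene11.npy',dd); np.save('pics/scene11c.npy',pp)
cv2.imwrite('pics/g11.png',cv2.resize(pp[180:280,160:260],None,fx=6,fy=6,interpolation=2)[:,:,::-1])
prof('pics/scene11.npy')
go(-121,61.5,6)
s=robot.state();print('Fx',np.array(s['force'])[:2]@CU, np.round(s['ft_torque'],2))
E
```

```text
-118 3 ymid -18.5 w 20 z [27.9 29.5] | -76 4 ymid -13.6 w 36 z [41.7 43.4] | -70 3 ymid -16.3 w 33 z [42.9 43.5] | -40 5 ymid 7.5 w 15 z [-40.9 -40.3] | -34 8 ymid 7.6 w 17 z [-42. -40.] | -28 10 ymid 2.8 w 15 z [-40.8 -39.1] | -22 11 ymid -1.2 w 34 z [-40.2 -38.3] | -16 11 ymid -4.8 w 46 z [-41.  -37.7] | -10 15 ymid -5.8 w 51 z [-39.2 -37.7] | -4 9 ymid -6.2 w 52 z [-38.  -37.3] | 2 14 ymid -0.1 w 64 z [-39.1 -36.7] | 8 8 ymid -0.6 w 59 z [-38.9 -36.2] | 14 15 ymid -0.2 w 50 z [-37.8 -36.1] | 20 13 ymid -2.3 w 33 z [-36.7 -35.7] | 26 10 ymid -2.7 w 30 z [-37.  -34.7] | 32 17 ymid -4.6 w 27 z [-36.2 -35. ] | 44 4 ymid -8.1 w 36 z [-39.6 -39.4] | 50 13 ymid -2.0 w 48 z [-40.6 -39.7] | 56 16 ymid -7.0 w 40 z [-40.  -38.7] | 62 32 ymid -1.0 w 48 z [-39.  -32.6] | 68 33 ymid 0.2 w 40 z [-38.3 -31.1] | 74 14 ymid -6.8 w 32 z [-27.7 -26.8] | 80 14 ymid -7.5 w 36 z [-26.8 -26. ] | 86 15 ymid -7.8 w 35 z [-27.7 -25.4] | 92 83 ymid -0.8 w 25 z [-24.6 -11.3] | 98 31 ymid -4.2 w 39 z [-24.2 -13.9] | 104 21 ymid -1.1 w 54 z [6.1 8.2] | 110 29 ymid -0.4 w 54 z [ 7.8 11.7] | 116 22 ymid 0.4 w 54 z [ 9.  11.7] | 
fit n 98 y0 -0.2 slope -0.007 z0 -19.0 slope 0.067 pitch deg 3.8 res 0.82
t18.18 p [578.4  88.8  66. ] yaw114.1 z [-0.095  0.211 -0.973] F [-5.   7.9 -1.1] gap35.6 q [ 0.593  0.844 -0.945  1.754  0.533  0.945 -0.097]
clip tcp x4.9 y-0.4 z66.0
plain [-119.1   -0.7   62.4] collar [97.7 -0.1 99.6] tilt 9.7
-> (-121, 61.5, 6) travel [-0.16  0.01  0.33] rot [-0.01 -0.62  0.03] tcp [579.4  87.1  57.1]
Fx 9.24687395738409 [ 1.09  0.73 -0.1 ]
```

View pics/g11.png

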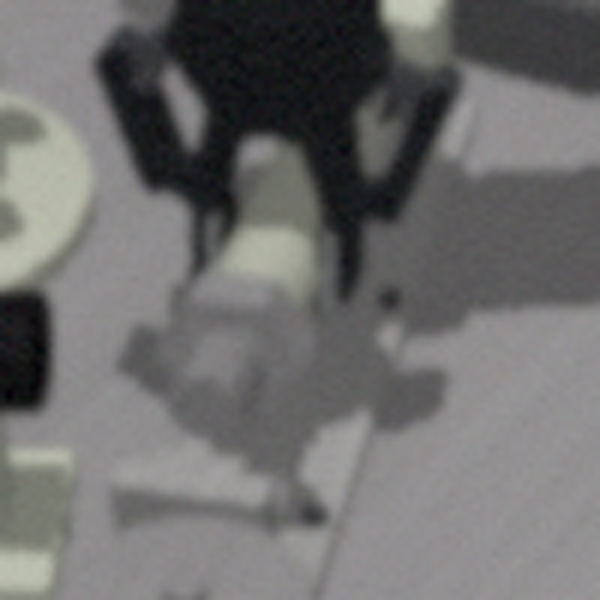

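Request:
send_rows(plan=[{"rotation":[0,0,0.03],"travel":[-0.16,0.01,-0.03],"hand":-1},{"rotation":[0,0,0.03],"travel":[-0.2,0.01,-0.04],"hand":-1},{"rotation":[0,0,0.03],"travel":[-0.23,0.01,-0.05],"hand":-1},{"rotation":[0,-0.1,0.03],"travel":[-0.25,0.01,0.01],"hand":-1},{"rotation":[0,-0.2,0.03],"travel":[-0.27,0.01,0.07],"hand":-1},{"rotation":[0,-0.3,0.03],"travel":[-0.28,0.01,0.13],"hand":-1},{"rotation":[0,-0.4,0.03],"travel":[-0.29,0.01,0.18],"hand":-1},{"rotation":[0,-0.45,0.03],"travel":[-0.3,0.01,0.21],"hand":-1}])

```text
clock: 18.85
position: [579.3, 87.0, 59.7]
orientation: [-1.62, -2.498, -0.152]
force: [-4.9, 8.8, -0.3]
finger_gap: 35.4
```

```bash
python3 - <<'E'
from prof import *
from tgt import *
pp,dd=vision.read_camera('scene');  np.save(f'pics/scene12.npy',dd); np.save('pics/scene12c.npy',pp)
cv2.imwrite('pics/g12.png',cv2.resize(pp[180:280,160:260],None,fx=6,fy=6,interpolation=2)[:,:,::-1])
go(-121.5,60.5,3)
s=robot.state();print('Fx',np.array(s['force'])[:2]@CU, np.round(s['ft_torque'],2))
W=cloud('scene',dd).reshape(-1,3);W=W[np.isfinite(W[:,0])];Q=toclip(W)
for k in range(-24,24,8):
    m=(Q[:,1]>=k)&(Q[:,1]<k+8)&(Q[:,0]>84)&(Q[:,0]<125)&(Q[:,2]>60)
    o=np.argsort(Q[m,0]); print(k,[(int(a),int(b)) for a,b in Q[m][o][:,[0,2]]])
E
```

```text
t18.90 p [579.2  87.1  59.6] yaw114.1 z [-0.079  0.172 -0.982] F [-4.8  8.3 -1.9] gap35.4 q [ 0.561  0.829 -0.919  1.768  0.564  0.926 -0.134]
clip tcp x3.0 y-0.4 z59.6
plain [-121.    -0.8   61.4] collar [97.2 -0.2 89.1] tilt 7.2
-> (-121.5, 60.5, 3) travel [-0.11  0.01  0.39] rot [-0.02 -0.7   0.03] tcp [579.7  86.3  49.6]
Fx 9.492241905183311 [ 1.12  0.75 -0.1 ]
-24 [(106, 82), (107, 83), (109, 84), (110, 84), (110, 83), (111, 83), (112, 85), (112, 84), (113, 82), (113, 82), (114, 84), (114, 83), (117, 83), (117, 84), (118, 84), (118, 81), (119, 70), (119, 65), (120, 61), (120, 79), (120, 74), (120, 77), (120, 65), (120, 78), (120, 72), (120, 77), (120, 69), (120, 84), (121, 69), (121, 84), (121, 79), (121, 76), (121, 69), (121, 73), (122, 67), (122, 82), (122, 77), (123, 65), (123, 84)]
-16 [(84, 97), (88, 94), (88, 98), (92, 96), (93, 82), (93, 88), (94, 95), (94, 88), (94, 89), (95, 96), (95, 81), (95, 87), (95, 93), (95, 88), (96, 84), (96, 93), (96, 82), (96, 79), (97, 89), (99, 81), (100, 80), (100, 83), (101, 81), (101, 83), (102, 80), (104, 81), (105, 82), (105, 84), (108,
[... 2611 characters left out ...]
81), (107, 83), (108, 83), (109, 84), (110, 82), (111, 84), (111, 84), (111, 82), (112, 82), (112, 82), (112, 86), (113, 82), (115, 82), (116, 83), (116, 81), (117, 84), (117, 85), (119, 73), (119, 83), (119, 83), (119, 78), (120, 81), (120, 85), (120, 82), (121, 82), (121, 80), (122, 77), (122, 77), (122, 81)]
16 [(88, 62), (106, 80), (106, 83), (109, 84), (109, 83), (109, 81), (111, 79), (112, 83), (112, 86), (112, 84), (113, 81), (114, 84), (115, 83), (116, 81), (116, 88), (116, 81), (116, 82), (117, 83), (117, 80), (119, 73), (119, 73), (119, 83), (119, 73), (120, 76), (120, 71), (120, 77), (120, 78), (121, 80), (121, 84), (121, 85), (122, 82), (122, 79), (122, 85), (122, 83), (123, 79)]
```

View pics/g12.png

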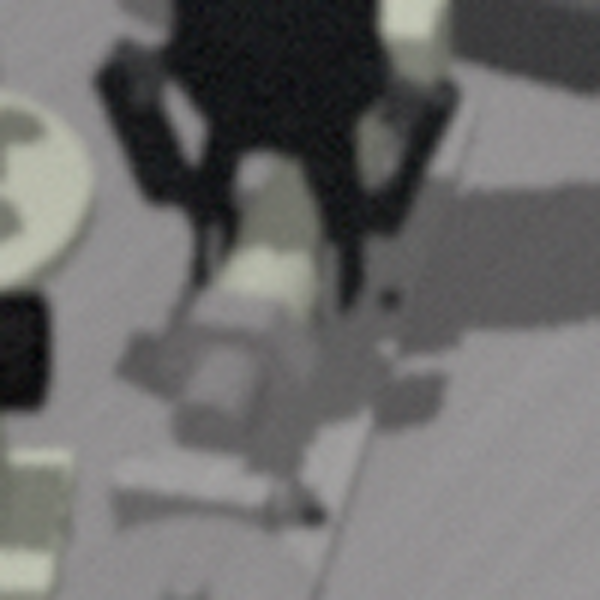

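Request:
send_rows(plan=[{"rotation":[0,-0.05,0.03],"travel":[-0.16,0.01,-0.01],"hand":-1},{"rotation":[0,-0.15,0.03],"travel":[-0.18,0.01,0.05],"hand":-1},{"rotation":[0,-0.25,0.03],"travel":[-0.2,0.01,0.11],"hand":-1},{"rotation":[0,-0.35,0.03],"travel":[-0.21,0.01,0.17],"hand":-1},{"rotation":[0,-0.45,0.03],"travel":[-0.22,0.01,0.23],"hand":-1},{"rotation":[0,-0.55,0.03],"travel":[-0.23,0.01,0.29],"hand":-1},{"rotation":[0,-0.65,0.03],"travel":[-0.24,0.01,0.34],"hand":-1},{"rotation":[0,-0.7,0.03],"travel":[-0.25,0.01,0.37],"hand":-1}])

```text
clock: 19.57
position: [579.5, 86.6, 49.8]
orientation: [-1.653, -2.549, -0.096]
force: [-6.2, 7.7, -0.7]
finger_gap: 35.6
```

```bash
python3 - <<'E'
from prof import *
from tgt import *
pp,dd=vision.read_camera('scene');  np.save(f'pics/scene13.npy',dd); np.save('pics/scene13c.npy',pp)
cv2.imwrite('pics/g13.png',cv2.resize(pp[180:280,160:260],None,fx=6,fy=6,interpolation=2)[:,:,::-1])
go(-121.5,60,0)
s=robot.state();print('Fx',np.array(s['force'])[:2]@CU, np.round(s['ft_torque'],2))
E
```

```text
t19.62 p [579.4  86.7  49.7] yaw114.1 z [-0.052  0.108 -0.993] F [-5.6  7.9 -0.9] gap35.4 q [ 0.503  0.806 -0.875  1.792  0.618  0.896 -0.204]
clip tcp x2.6 y-0.5 z49.7
plain [-121.    -0.8   60.1] collar [98.6 -0.3 72.5] tilt 3.2
-> (-121.5, 60, 0) travel [-0.09  0.01  0.27] rot [-0.03 -0.53  0.03] tcp [580.   85.6  42.7]
Fx 9.508706866720981 [ 0.99  0.81 -0.16]
```

View pics/g13.png

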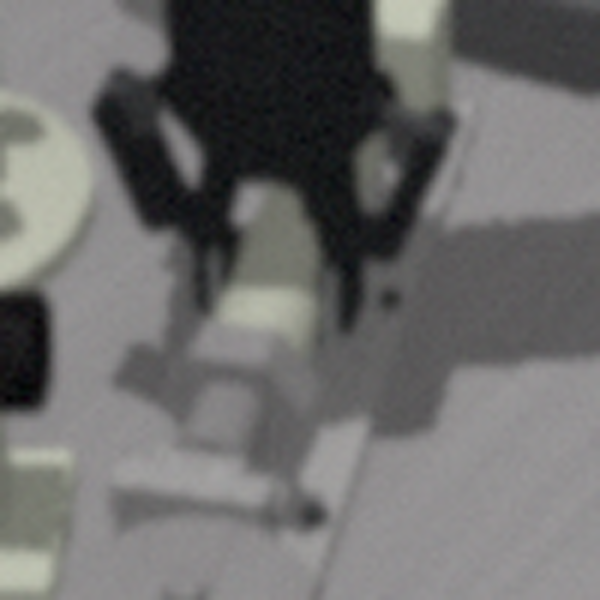

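Request:
send_rows(plan=[{"rotation":[0,-0.05,0.03],"travel":[-0.15,0.01,0.01],"hand":-1},{"rotation":[0,-0.13,0.03],"travel":[-0.17,0.01,0.05],"hand":-1},{"rotation":[0,-0.21,0.03],"travel":[-0.18,0.01,0.09],"hand":-1},{"rotation":[0,-0.29,0.03],"travel":[-0.19,0.01,0.13],"hand":-1},{"rotation":[-0.02,-0.37,0.03],"travel":[-0.2,0.01,0.17],"hand":-1},{"rotation":[-0.02,-0.44,0.03],"travel":[-0.21,0.01,0.21],"hand":-1},{"rotation":[-0.02,-0.5,0.03],"travel":[-0.22,0.01,0.24],"hand":-1},{"rotation":[-0.02,-0.53,0.03],"travel":[-0.22,0.01,0.26],"hand":-1}])

```text
clock: 20.28
position: [580.0, 85.9, 43.1]
orientation: [-1.678, -2.586, -0.056]
force: [-5.5, 6.5, 0.2]
finger_gap: 34.9
```

```bash
python3 - <<'E'
from prof import *
from tgt import *
pp,dd=vision.read_camera('scene');  np.save(f'pics/scene14.npy',dd); np.save('pics/scene14c.npy',pp)
cv2.imwrite('pics/g14.png',cv2.resize(pp[180:280,160:260],None,fx=6,fy=6,interpolation=2)[:,:,::-1])
prof('pics/scene14.npy')
go(-121.5,60,0)
s=robot.state();print('Fx',np.array(s['force'])[:2]@CU, np.round(s['ft_torque'],2))
E
```

```text
-106 5 ymid -19.5 w 25 z [15.6 20.8] | -34 7 ymid -9.1 w 44 z [-39.  -37.3] | -28 7 ymid -9.3 w 45 z [-40.2 -38.9] | -22 17 ymid -10.5 w 45 z [-41.6 -39.3] | -16 16 ymid -6.9 w 50 z [-40.3 -38.1] | -10 17 ymid -5.6 w 51 z [-39.9 -36.7] | -4 12 ymid -6.6 w 53 z [-38.3 -36.8] | 2 17 ymid -0.4 w 63 z [-39. -37.] | 8 14 ymid -1.1 w 60 z [-37.7 -36.6] | 14 11 ymid -2.9 w 55 z [-37.  -35.7] | 20 17 ymid -9.5 w 43 z [-38.2 -35.2] | 26 20 ymid -8.1 w 47 z [-36.2 -34.4] | 32 15 ymid -10.4 w 41 z [-35.5 -33.7] | 38 10 ymid -10.1 w 40 z [-35.3 -34.5] | 44 4 ymid -8.8 w 49 z [-38.6 -38.2] | 50 13 ymid -4.7 w 52 z [-39.9 -38.8] | 56 20 ymid -6.7 w 52 z [-39. -38.] | 62 27 ymid -3.7 w 53 z [-38.8 -35.2] | 68 34 ymid -5.6 w 49 z [-37.3 -27.8] | 74 16 ymid -10.6 w 42 z [-27.5 -25. ] | 80 15 ymid -8.2 w 35 z [-26.6 -24.3] | 86 15 ymid -9.0 w 34 z [-26.1 -24.7] | 98 11 ymid -2.6 w 34 z [-33.1 -30.9] | 104 13 ymid -3.5 w 48 z [-34.3 -32.5] | 110 16 ymid -1.5 w 53 z [-35.1 -34. ] | 116 39 ymid -0.8 w 54 z [-34.5 -30.2] | 122 13 ymid 0.7 w 51 z [-34.2 -27.5] | 
fit n 157 y0 -0.1 slope -0.030 z0 -18.1 slope 0.074 pitch deg 4.2 res 8.36
t20.33 p [579.9  86.   43. ] yaw114.0 z [-0.029  0.062 -0.998] F [-4.9  6.5  0.5] gap35.6 q [ 0.457  0.789 -0.84   1.809  0.661  0.875 -0.26 ]
clip tcp x1.7 y-0.7 z43.0
plain [-121.2   -0.9   59.9] collar [98.8 -0.5 60.8] tilt 0.2
-> (-121.5, 60, 0) travel [-0.02 -0.    0.01] rot [-0.01 -0.03  0.02] tcp [580.   85.6  42.7]
Fx 7.964775184416433 [ 1.02  0.86 -0.27]
```

View pics/g14.png

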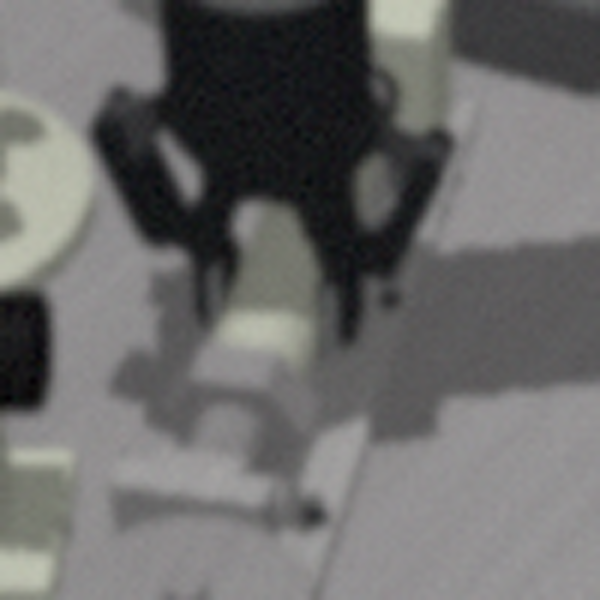

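Request:
send_rows(plan=[{"rotation":[0,0,0.02],"travel":[-0.08,0,0.01],"hand":-1},{"rotation":[0,0,0.02],"travel":[-0.02,0,0.01],"hand":-1},{"rotation":[0,0,0.02],"travel":[0.04,0,0.02],"hand":-1},{"rotation":[0,0,0.02],"travel":[0.1,0,0.02],"hand":-1},{"rotation":[0,0,0.02],"travel":[0.16,0,0.02],"hand":-1},{"rotation":[0,0,0.02],"travel":[0.22,0,0.03],"hand":-1},{"rotation":[0,0,0.02],"travel":[0.28,0,0.03],"hand":-1},{"rotation":[0,0,0.02],"travel":[0.32,0,0.03],"hand":-1}])

```text
clock: 21.0
position: [576.2, 95.2, 43.3]
orientation: [-1.679, -2.585, -0.058]
force: [-3.1, 2.3, 0.1]
finger_gap: 35.3
```

```bash
python3 - <<'E'
from tgt import *
go(-110,60,0)
s=robot.state();print('Fx',np.array(s['force'])[:2]@CU, np.round(s['ft_torque'],2))
E
```

```text
t21.00 p [576.2  95.2  43.3] yaw114.0 z [-0.029  0.063 -0.998] F [-3.1  2.3  0.1] gap35.3 q [ 0.445  0.786 -0.842  1.816  0.66   0.871 -0.277]
clip tcp x11.6 y-1.0 z43.3
plain [-111.3   -1.1   60. ] collar [108.6  -0.9  61.2] tilt 0.3
-> (-110, 60, 0) travel [ 0.05 -0.02  0.03] rot [-0.01 -0.05  0.02] tcp [575.4  96.1  42.7]
Fx 3.36557008657833 [ 0.07  0.23 -0.12]
```

Request:
send_rows(plan=[{"rotation":[0,-0.03,0.02],"travel":[0.0,-0.01,0.01],"hand":-1},{"rotation":[0,-0.05,0.02],"travel":[0.02,-0.02,0.02],"hand":-1},{"rotation":[0,-0.05,0.02],"travel":[0.04,-0.02,0.03],"hand":-1},{"rotation":[0,-0.05,0.02],"travel":[0.05,-0.02,0.03],"hand":-1},{"rotation":[0,-0.05,0.02],"travel":[0.06,-0.02,0.03],"hand":-1},{"rotation":[0,-0.05,0.02],"travel":[0.06,-0.02,0.03],"hand":-1},{"rotation":[0,-0.05,0.02],"travel":[0.06,-0.02,0.03],"hand":-1},{"rotation":[0,-0.05,0.02],"travel":[0.06,-0.02,0.03],"hand":-1}], grip_force=40)

```text
clock: 21.67
position: [576.2, 95.1, 42.9]
orientation: [-1.686, -2.587, -0.053]
force: [1.2, -3.7, 0.5]
finger_gap: 35.5
```

```bash
python3 - <<'E'
from tgt import *
go(-110,60,0)
s=robot.state();print('Fx',np.array(s['force'])[:2]@CU, np.round(s['ft_torque'],2))
pp,dd=vision.read_camera('scene');  np.save(f'pics/scene15.npy',dd); np.save('pics/scene15c.npy',pp)
cv2.imwrite('pics/g15.png',cv2.resize(pp[180:280,160:260],None,fx=6,fy=6,interpolation=2)[:,:,::-1])
E
```

```text
t21.67 p [576.2  95.1  42.9] yaw113.8 z [-0.025  0.058 -0.998] F [ 1.2 -3.7  0.5] gap35.5 q [ 0.439  0.783 -0.837  1.819  0.664  0.867 -0.287]
clip tcp x11.5 y-0.9 z42.9
plain [-111.2   -0.6   60.4] collar [108.7  -1.2  60.1] tilt -0.1
-> (-110, 60, 0) travel [ 0.05 -0.01  0.01] rot [ 0.    0.02 -0.02] tcp [575.4  96.1  42.7]
Fx -3.8668531971258546 [-1.1  -0.61  0.19]
```

View pics/g15.png

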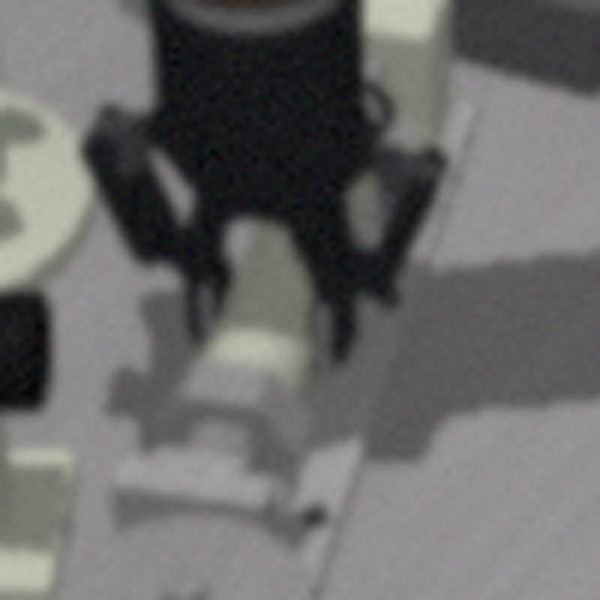

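Request:
send_rows(plan=[{"rotation":[0,0,0],"travel":[0,0,0],"hand":-1},{"rotation":[0,0,0],"travel":[0,0,0],"hand":-0.1},{"rotation":[0,0,0],"travel":[0,0,0],"hand":0.0},{"rotation":[0,0,0],"travel":[0,0,0],"hand":0.2},{"rotation":[0,0,0],"travel":[0,0,0],"hand":0.5},{"rotation":[0,0,0],"travel":[0,0,0],"hand":0.6},{"rotation":[0,0,0],"travel":[0,0,0],"hand":0.6},{"rotation":[0,0,0],"travel":[0,0,0],"hand":0.6}])

```text
clock: 22.38
position: [576.1, 95.3, 42.9]
orientation: [-1.686, -2.587, -0.053]
force: [0.0, -0.2, 0.1]
finger_gap: 68.0
```

```bash
python3 - <<'E'
from tgt import *
ends()
pp,dd=vision.read_camera('scene');  np.save(f'pics/scene16.npy',dd); np.save('pics/scene16c.npy',pp)
cv2.imwrite('pics/g16.png',cv2.resize(pp[180:280,160:260],None,fx=6,fy=6,interpolation=2)[:,:,::-1])
E
```

```text
t22.38 p [576.1  95.3  42.9] yaw113.8 z [-0.026  0.058 -0.998] F [ 0.  -0.2  0.1] gap68.0 q [ 0.439  0.783 -0.837  1.819  0.664  0.867 -0.287]
clip tcp x11.8 y-0.9 z42.9
plain [-111.    -0.7   60.3] collar [109.   -1.2  60.1] tilt -0.1
```

View pics/g16.png

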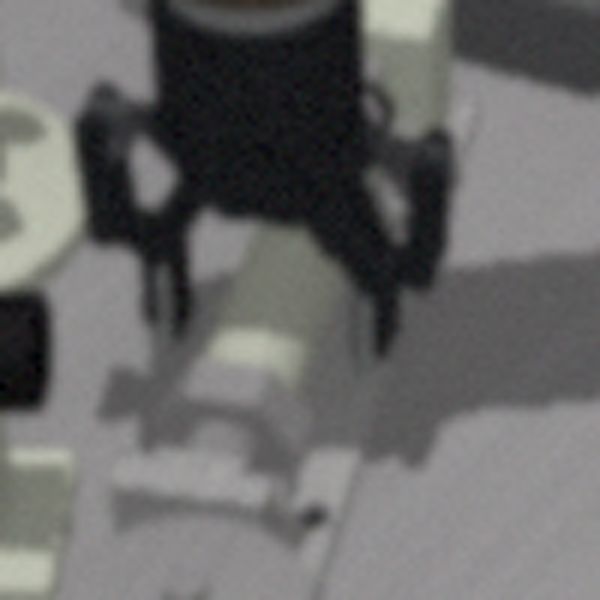

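Released and still seated. I'll retract upward and then towards the robot, and inspect.

Request:
send_rows(plan=[{"rotation":[0,0,0],"travel":[0,0,-0.3],"hand":0.6},{"rotation":[0,0,0],"travel":[0,0,-0.8],"hand":0.6},{"rotation":[0,0,0],"travel":[0,0,-1.5],"hand":0.6},{"rotation":[0,0,0],"travel":[0,0,-2.3],"hand":0.6},{"rotation":[0,0,0],"travel":[0,0,-3.2],"hand":0.6},{"rotation":[0,0,0],"travel":[0,-0.3,-4.1],"hand":0.6},{"rotation":[0,0,0],"travel":[0,-1.0,-4.8],"hand":0.6},{"rotation":[0,0,0],"travel":[0,-2.0,-5.2],"hand":0.6}])

```text
clock: 23.1
position: [535.9, 69.0, 176.3]
orientation: [-1.687, -2.591, -0.06]
force: [0.7, -0.6, 0.3]
finger_gap: 68.6
```

Request:
send_rows(plan=[{"rotation":[0,0,0],"travel":[-1.2,-0.3,0],"hand":0.6},{"rotation":[0,0,0],"travel":[-2.4,-0.6,0],"hand":0.6},{"rotation":[0,0,0],"travel":[-3.6,-0.9,0],"hand":0.6},{"rotation":[0,0,0],"travel":[-4.8,-1.2,0],"hand":0.6},{"rotation":[0,0,0],"travel":[-6.0,-1.2,0],"hand":0.6},{"rotation":[0,0,0],"travel":[-7.2,-1.2,0],"hand":0.6},{"rotation":[0,0,0],"travel":[-8.4,-1.2,0],"hand":0.6},{"rotation":[0,0,0],"travel":[-9.6,-1.2,0],"hand":0.6}])

```text
clock: 23.77
position: [606.1, -163.9, 162.6]
orientation: [-1.688, -2.592, -0.06]
force: [0.6, -0.9, 0.7]
finger_gap: 68.4
```

```bash
python3 - <<'E'
from h import *
clipst()
for n in("scene","top"):
    pp,dd=vision.read_camera(n);  np.save(f'pics/{n}20.npy',dd); np.save(f'pics/{n}20c.npy',pp); cv2.imwrite(f'pics/{n}20.png',pp[:,:,::-1])
a=np.load('pics/top20c.npy')[100:260,120:340]; b=np.load('pics/scene20c.npy')[150:310,130:290]
cv2.imwrite('pics/f.png',np.hstack([cv2.resize(a,(440,320),interpolation=2),cv2.resize(b,(320,320),interpolation=2)])[:,:,::-1])
for c in('top','scene'):
    W=cloud(c,np.load(f'pics/{c}20.npy')).reshape(-1,3);W=W[np.isfinite(W[:,0])];Q=toclip(W)
    print(c,end=' ')
    for k in range(-190,130,5):
        mm=(abs(Q[:,1])<9)&(Q[:,0]>=k)&(Q[:,0]<k+5)&(Q[:,2]>20)&(Q[:,2]<130)
        if mm.sum()>3: print(k,np.percentile(Q[mm,2],80).round(0),end=' | ')
    print()
E
```

```text
t23.77 p [ 606.1 -163.9  162.6] yaw113.9 z [-0.019  0.059 -0.998] F [ 0.6 -0.9  0.7] gap68.4 q [ 0.882  0.71  -0.932  1.627  0.551  1.133  0.234]
clip tcp x-237.3 y76.9 z162.6
top -185 81.0 | -180 81.0 | -175 82.0 | -170 82.0 | -165 81.0 | -160 81.0 | -155 82.0 | -150 81.0 | -145 77.0 | -140 66.0 | -135 65.0 | -130 67.0 | -125 67.0 | -120 76.0 | -115 76.0 | -110 78.0 | -105 78.0 | -100 79.0 | -95 78.0 | -90 78.0 | -85 78.0 | -80 82.0 | -75 82.0 | -70 83.0 | -65 83.0 | -60 83.0 | -55 84.0 | -50 83.0 | -45 83.0 | -40 83.0 | -35 82.0 | -30 83.0 | -25 82.0 | -20 83.0 | -15 82.0 | -10 82.0 | -5 81.0 | 0 82.0 | 5 83.0 | 10 82.0 | 15 82.0 | 20 82.0 | 25 82.0 | 30 82.0 | 35 83.0 | 40 82.0 | 45 82.0 | 50 82.0 | 55 82.0 | 60 88.0 | 65 88.0 | 70 87.0 | 75 87.0 | 80 77.0 | 85 76.0 | 90 76.0 | 95 77.0 | 100 83.0 | 105 85.0 | 110 86.0 | 115 86.0 | 120 85.0 | 
scene -180 82.0 | -175 81.0 | -170 80.0 | -165 80.0 | -160 81.0 | -155 82.0 | -150 76.0 | -145 75.0 | -140 65.0 | -120 76.0 | -115 77.0 | -110 76.0 | -105 78.0 | -100 77.0 | -95 77.0 | -90 76.0 | -80 81.0 | -75 81.0 | -70 82.0 | -65 81.0 | -60 83.0 | -55 82.0 | -50 83.0 | -45 83.0 | -40 82.0 | -35 81.0 | -30 82.0 | -25 82.0 | -20 82.0 | -15 81.0 | -10 82.0 | -5 82.0 | 0 82.0 | 5 81.0 | 10 82.0 | 15 82.0 | 20 81.0 | 25 81.0 | 30 82.0 | 35 81.0 | 40 81.0 | 45 82.0 | 50 82.0 | 55 86.0 | 60 86.0 | 65 87.0 | 70 87.0 | 75 86.0 | 80 76.0 | 85 76.0 | 90 77.0 | 100 82.0 | 105 84.0 | 110 85.0 | 115 85.0 | 120 82.0 |
```

View pics/f.png

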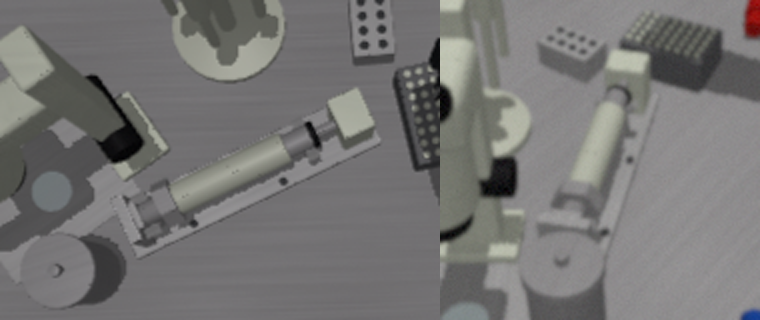

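View pics/top20.png

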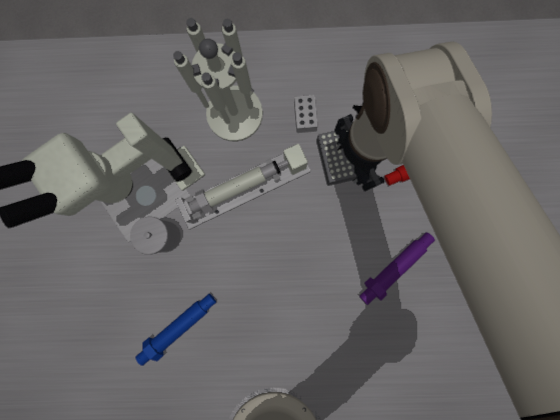

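The collar spans x = 60 to 80 mm in the clip, with its neck up to the tab. The top line is level, the plunger is against the plain end, and the neighbours have not moved. The gripper stands clear, so I'm handing in.

```bash
python3 -c "
from workcell import robot
print(robot.close_job())"
```

```text
the job is handed in; nothing more can be done
None
```

The cartridge is turned end for end and clipped back in: the hexagonal-collar end is against the fixed stop under its tab, and the plain end is on the plunger. I let go, moved the arm clear and handed in at about 24 s.

**How it went:** I pushed the cartridge back against the plunger, lifted it out and turned it on the robot side of the clip. I put it back tilted about 14.5° with the stop end high, then lowered it level and let it forward.

**Last checks:**
- **Seating:** both cameras show the collar at x = 60 to 80 mm in the clip. The top of the cartridge is level to about 1 to 2 mm. Before I let go, pressing forward gave solid contact at the stop with no further movement.
- **Plunger:** I estimate it went in about 15 to 17 mm of its 20 mm on re-insertion. On removal it may have reached 18 mm at most. Clip forces stayed under about 12 N.
- **Surroundings:** the canister, tip rack, tube block and look-alikes stand where they were in the top view. The red one was partly hidden by the arm. I saw no contact force that would suggest a bump on the microscope or pipette stand.

**What went off plan:**
- **Tilt in the grip:** the cartridge tilted about 25° in the fingers as I lifted it out, probably from plunger friction. I pressed its collar end lightly on the bare bench (about 15 N) to bring it nearly level, then gripped harder.
- **Stop contact:** by the arm's position the collar end met the stop at 108.7 mm instead of 110, which is within the calibration error. The camera profile and the force both say it is home.

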